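# Load the lens carriers on the dovetail rail and dock the tester

### The arm

A 6-joint arm with a two-finger parallel gripper is mounted at the origin on a cart in front of the work surface, level with it; the furniture and walls round the work are solid. World frame = base frame: x ahead of the robot, y to its left, z up, the work surface at z = 0. Lengths are in m, angles in rad, forces in N, time in s.
With the tool pointing down it reaches from about 0.3 to 0.875 m from the base axis. Payload 4.2 kg.
Tool frame: the origin (TCP) lies on the centre line of the jaws, within the pads' length; the fingertips stand 8 mm ahead of it and the grasp point (between the pads) lies 11 mm behind it (arm.tcp_to_tips is the distance from the TCP to the fingertips, in m); x points along the fingers, y is the direction in which the jaws open and shut, and the axes are right-handed (so a half turn about x gives the same grasp; the last joint's range is limited). The gripper opens to 85 mm and grips with 20 to 120 N. Pads are 22 mm wide; open, the fingers measure 114 mm over their backs; the gripper's body (76 mm by 85 mm) begins 54 mm behind the grasp point. The pads swing forward as they close: fully open they stand 13 mm farther back than shut.
Start: joints at [1.212, 0.32, 1.565, -0, 1.257, -0.02], TCP at [0.191, 0.542, 0.239] pointing down, gripper open.
Joint ranges: [-3.11, 3.11], [-0.84, 2.01], [0.21, 2.61], [-1.34, 4.49], [0.05, 2.63], [-2.56, 2.56]. Speed limits (rad/s): [2.57, 2.57, 3.14, 3.14, 3.14, 3.14].

### API

Orientations are given as a 3x3 rotation matrix whose columns are the frame's x, y, z axes.
In Python, from rig import arm, get_obs, snapshot, ticket gives the robot as it stands. Calls block until the motion is done:
- arm.reach(position, orientation): joint-space move of the TCP to a pose.
- arm.movel(position, orientation=None, vel=0.15, max_force=None): straight line of the TCP; orientation=None keeps the orientation; vel is the mean speed in m/s. With max_force (N) it stops when the force on the tool has changed by that much, and returns True; else False.
- arm.move_joints(angles): joint-space move.
- arm.grip(opening): finger opening in m; the grip force is fixed at half the most; returns when the fingers have stopped.
- arm.pause(seconds).
- arm.solve_ik(position, orientation): joint angles nearest the present ones, or None.
- get_obs(): the state.
- snapshot(name): name is "scene" or "top" or "wrist"; returns a dict with "frame" (420x560x3 uint8, blue, green, red), "mtx" (3x3 intrinsics, pixels), "view" (4x4, takes a point from world to camera coordinates). Camera axes: x right, y up, looking along -z (the intrinsics and any distortion apply to the point x, -y, -z); pixel columns grow to the right and rows downward; lengths in m; the calibration is good to about 2 mm. A picture is of the moment at which its call begins. There is no depth.
A pose or a line that the arm cannot do raises arm.MotionError and nothing moves.
- ticket.finish_job(): hands the job in, once; it reports no verdict.
The state is a dict: "time": time; "joint_positions": joint angles; "joint_vel": joint speeds; "joint_torque": joint torques, N m; "eef_pos": TCP position; "ee_rot": TCP orientation; "force": force on the tool from outside, world axes, zero at the start; "wrist_torque": the same for the moment, N m; "grip_width": finger opening in m.
Only numpy, scipy, OpenCV 4.12 (cv2) and the standard library are available. Lean on these libraries where they do the work, as an engineer would, in place of code of your own. Each camera call takes 0.05 s, during which the arm holds its last target.

### The job

Set up the optical test rail: slide every lens carrier that stands on the bench onto the dovetail rail from its open end (the end towards the robot), clamp knob on the left as seen from that end, until the whole carrier is on the rail, and tighten its clamp knob by turning it clockwise about a quarter turn to its stop. When all of them are clamped, push the tester board along the bench, without lifting it, until its long straight edge without the plug lies square against the open end of the rail, centred on it. Do not tip a carrier over, and leave the other things on the bench where they are.

Things in the scene. Friction and masses are not known exactly. Their poses are not given: they have to be found in the camera images.
- rail: Fixed dovetail rail on the bench, black base with a grey dovetail, 162 long, 54 wide. Origin: on the bench under the middle of its open end (the end nearer the robot); +x along the rail away from that end, +y left, z up. Dovetail 24 wide at z = 14 mm, 40 wide at its flat top, z = 26; base plate 8 thick.
- rail_stop (a point): Middle of the near face of the black stop plate (54 wide, 32 high) that closes the rail's far end, at bench level: 150 mm from the open end. The first 12 mm of the dovetail at the open end are a tapered nose (28 mm wide, 23 mm high at its tip), to lead a carrier on.
- tester: Loose tester board, 0.16 kg: black board on stand-offs over a clear plate. Solid part x -25 to +45, y +-43 mm about its origin, which is on its underside; plates at heights 0-3, 8-10 and 19-21 mm; small parts on top up to 42 mm; a plug stands out at its -x side. Too wide to grip; slides easily when an edge is pushed with the fingertips 5 to 10 mm over the bench.
- tester_front (a point): Middle of the tester's +x edge (the straight one opposite the plug, 86 mm long), at bench level: the edge that goes against the rail.
- carrier_a: Loose black lens carrier, 0.3 kg, one of two or three alike. Origin: centre of its underside; x along its slot, +y towards its knob. Saddle 36 (x) by 54 (y) by 24 mm high, dovetail slot in its underside open at both ends; over it a square lens mount 14 (x) by 32 (y), z = 28 to 62: grip it across y at z = 50. On the rail its origin is 10 mm over the bench; play 2 mm to each side, 3 mm up.
- carrier_a_wing (a point): Knob axis of carrier_a at half the wing's height: 50 mm to +y of its origin and 34 mm above it. The wing is 30 long, 10 thick, upright from z = 24 to 45 mm over the carrier's underside, on a thin stem; the arm under it ends at z = 18. Clear gap to the lens mount 34 mm.
- carrier_a_knob (a joint): Clamp knob of carrier_a, upright axis. 0 = loose, wing along the carrier's x; grows clockwise seen from above to a stop at 1.6 rad; starts at 0 to 0.25; tight above 1.15. On the rail it presses a jaw on the dovetail from about 1.1 rad on and turns harder (0.15 N m at first, up to about 0.4). Stays where it is left.
- carrier_b: Another lens carrier like carrier_a, same frame and sizes. A low fixed vise, 41 mm high, stands between the carriers and the rail; lift carriers over it.
- carrier_b_wing (a point): The same point on the knob of carrier_b.
- carrier_b_knob (a joint): Clamp knob of carrier_b, as that of carrier_a.
- carrier_c: Another lens carrier like carrier_a, same frame and sizes. A microscope and a tool stand fill the left of the bench (y over 0.1 m, up to 0.45 m high); go round them.
- carrier_c_wing (a point): The same point on the knob of carrier_c.
- carrier_c_knob (a joint): Clamp knob of carrier_c, as that of carrier_a.
- sink: Black finned heatsink, 40 x 40 x 22 mm, a bystander to leave alone; origin at its underside.
- cutters: Side cutters with red handles, 109 mm long, a bystander to leave alone.
- tape: Roll of amber tape, 74 mm across, 15 mm high, a bystander to leave alone.
- board: Small blue circuit board, 37 x 45 x 12 mm, lying beyond the rail, a bystander to leave alone.

How it is judged:
By the outcome, as a careful person would: the job done as asked, in the order asked, and still so for the second after the job is handed in, with the robot touching nothing.
Of carrier_a, carrier_b, carrier_c only 2 to 3 are there at a start; the rules pass over those that are not, and their reading is None.
At some moment in a run one of carrier_a, carrier_b, carrier_c may be knocked a few centimetres aside while the robot is not near it.
It also fails if it takes over 210 s, if anything falls off the work surface, if the arm or the gripper's body presses on something with over 40 N, if the wrist force passes 120 N, or if a joint passes its speed limit or range.

## Working session

There is one attempt and no reset: what is moved stays moved. The work goes in short steps, each a Python script; the robot and the scene stay as the last script left them, time stands still between calls to the robot, and variables do not carry over. Pictures are saved under pics/ and viewed, and the job is handed in when it is done.

```bash
ls; mkdir -p pics
python3 - <<'E'
from rig import arm,get_obs,snapshot
import cv2,numpy as np
o=get_obs();print(o)
for n in("scene","top","wrist"):
    s=snapshot(n);cv2.imwrite(f"pics/{n}0.png",s["frame"]);print(n,s["mtx"].tolist(),np.round(s["view"],4).tolist(),s.keys())
E
```

```text
pics
{'time': 0.0, 'joint_positions': array([ 1.21198048e+00,  3.20305793e-01,  1.56570439e+00,  6.99096621e-06,
        1.25743351e+00, -2.00223590e-02]), 'joint_vel': array([ 0.00013086, -0.00077245,  0.00031077, -0.00040781,  0.00040557,
       -0.00151747]), 'joint_torque': array([-1.28907559e-03, -4.15517020e+01, -2.34158778e+01, -1.16656379e-04,
        7.87282566e-03,  9.67408340e-07]), 'eef_pos': array([0.19094001, 0.54185735, 0.23846445]), 'ee_rot': array([[-6.56248295e-04,  3.32350834e-01,  9.43155603e-01],
       [-1.73081661e-03,  9.43154016e-01, -3.32351479e-01],
       [-9.99998287e-01, -1.85053447e-03, -4.37048722e-05]]), 'force': array([ 0.14638186, -0.49374564, -0.13690483]), 'wrist_torque': array([-0.06068961,  0.01097987,  0.0261424 ]), 'grip_width': 0.08532629220791398}
scene [[408.83468543409964, 0.0, 281.2676199459949], [0.0, 408.83468543409964, 216.5180875272449], [0.0, 0.0, 1.0]] [[-0.825, -0.5649, -0.0171, 0.3954], [0.2159, -0.3429, 0.9142, -0.2359], [-0.5223, 0.7505, 0.4048, -0.4786], [0.0, 0.0, 0.0, 1.0]] dict_keys(['frame', 'mtx', 'view'])
top [[524.1235866311056, 0.0, 281.6058901532544], [0.0, 524.1235866311056, 211.35622274807255], [0.0, 0.0, 1.0]] [[0.014, -0.9994, 0.0307, -0.1675], [0.9947, 0.017, 0.101, -0.5977], [-0.1015, 0.0291, 0.9944, -1.0997], [0.0, 0.0, 0.0, 1.0]] dict_keys(['frame', 'mtx', 'view'])
wrist [[338.84923861286546, 0.0, 279.1136703259496], [0.0, 338.84923861286546, 211.29567001572505], [0.0, 0.0, 1.0]] [[0.3329, 0.943, -0.0011, -0.5737], [-0.9061, 0.3195, -0.2774, 0.036], [-0.2612, 0.0934, 0.9607, -0.3773], [0.0, 0.0, 0.0, 1.0]] dict_keys(['frame', 'mtx', 'view'])
```

View pics/top0.png

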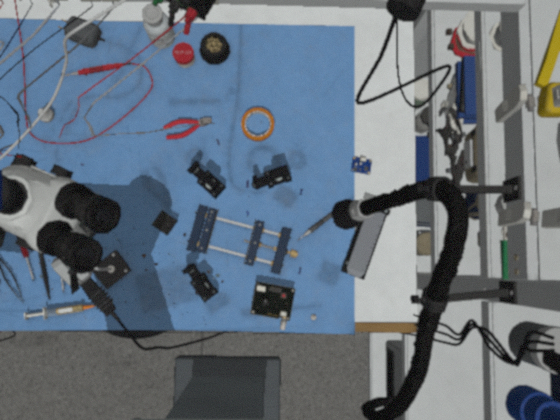

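View pics/scene0.png

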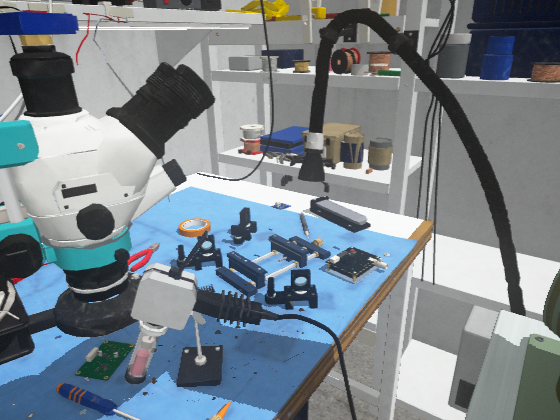

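View pics/wrist0.png

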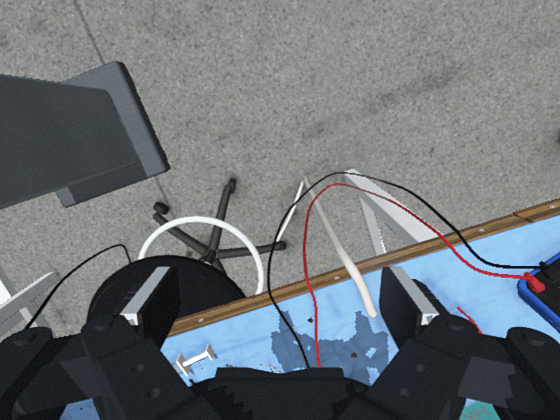

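```bash
cat > h.py <<'E'
from rig import arm,get_obs,snapshot,ticket
import cv2,numpy as np,time
def ray(s,uv):
    K=s["mtx"];V=s["view"];R=V[:3,:3];c=-R.T@V[:3,3]
    d=np.linalg.inv(K)@np.array([uv[0],uv[1],1.]);d=R.T@np.array([d[0],-d[1],-d[2]])
    return c,d
def onz(s,uv,z):
    c,d=ray(s,uv);return c+d*(z-c[2])/d[2]
def proj(s,p):
    q=s["view"][:3,:3]@np.asarray(p,float)+s["view"][:3,3];q=s["mtx"]@np.array([q[0],-q[1],-q[2]]);return q[:2]/q[2]
def crop(f,x0,y0,x1,y1,k,name):
    cv2.imwrite(name,cv2.resize(f[y0:y1,x0:x1],None,fx=k,fy=k,interpolation=cv2.INTER_CUBIC))
E
python3 - <<'E'
from h import *
f=cv2.imread("pics/top0.png")
crop(f,140,140,340,290,4,"pics/t0a.png")
crop(f,230,140,430,340,3,"pics/t0b.png")
s=snapshot("top")
for uv in[(365,240),(208,178),(271,177),(200,282),(272,297),(240,240),(165,222)]:print(uv,onz(s,uv,0.02).round(3))
E
```

```text
(365, 240) [ 0.542 -0.342  0.02 ]
(208, 178) [0.672 0.004 0.02 ]
(271, 177) [ 0.677 -0.134  0.02 ]
(200, 282) [0.446 0.015 0.02 ]
(272, 297) [ 0.416 -0.14   0.02 ]
(240, 240) [ 0.538 -0.069  0.02 ]
(165, 222) [0.574 0.094 0.02 ]
```

View pics/t0a.png

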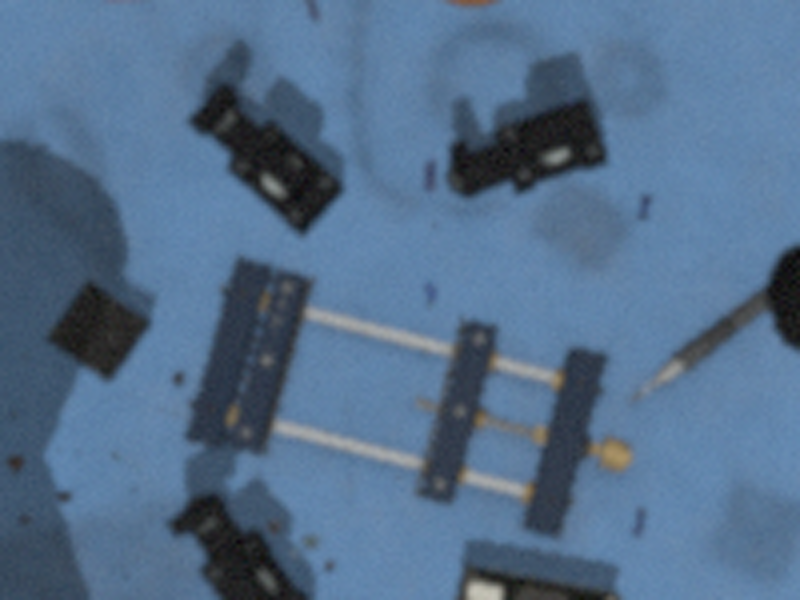

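View pics/t0b.png

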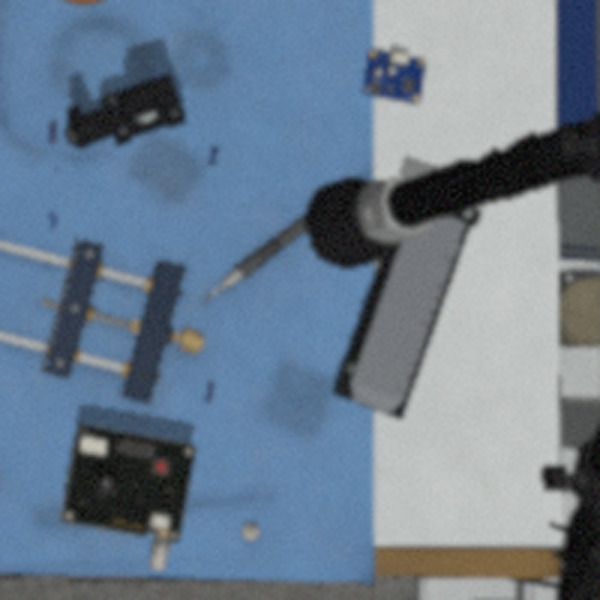

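```bash
cat >> h.py <<'E'
def tri(s1,p1,s2,p2):
    c1,d1=ray(s1,p1);c2,d2=ray(s2,p2);d1/=np.linalg.norm(d1);d2/=np.linalg.norm(d2)
    A=np.stack([d1,-d2],1);t=np.linalg.lstsq(A,c2-c1,rcond=None)[0]
    a=c1+d1*t[0];b=c2+d2*t[1];return (a+b)/2,np.linalg.norm(a-b)
E
python3 - <<'E'
from h import *
s=snapshot("top");c=snapshot("scene")
print(onz(s,(0,0),0),[ray(q,(280,210))[0].round(3) for q in(s,c)])
print("lamp",tri(s,(340,213),c,(313,172)),tri(s,(380,205),c,(316,142)),tri(s,(437,187),c,(330,30)))
print("scope",tri(s,(105,215),c,(210,85)),tri(s,(85,250),c,(170,100)))
f=c["frame"];crop(f,170,170,450,320,2.8,"pics/s0a.png");crop(s["frame"],300,150,480,300,4,"pics/t0c.png");crop(f,260,0,520,220,3,"pics/s0b.png")
E
```

```text
[1.07679087 0.48981654 0.        ] [array([ 0.485, -0.125,  1.159]), array([0.127, 0.502, 0.416])]
lamp (array([ 0.58374288, -0.27419769,  0.12913647]), np.float64(0.012306128084551471)) (array([ 0.60280569, -0.33765414,  0.18302438]), np.float64(0.006213417957502366)) (array([ 0.59685459, -0.36921272,  0.42529055]), np.float64(0.00467987281067352))
scope (array([0.54071754, 0.10265446, 0.3634024 ]), np.float64(0.04255278744883097)) (array([0.51041086, 0.15938875, 0.34618643]), np.float64(0.020504584447502115))
```

View pics/s0a.png

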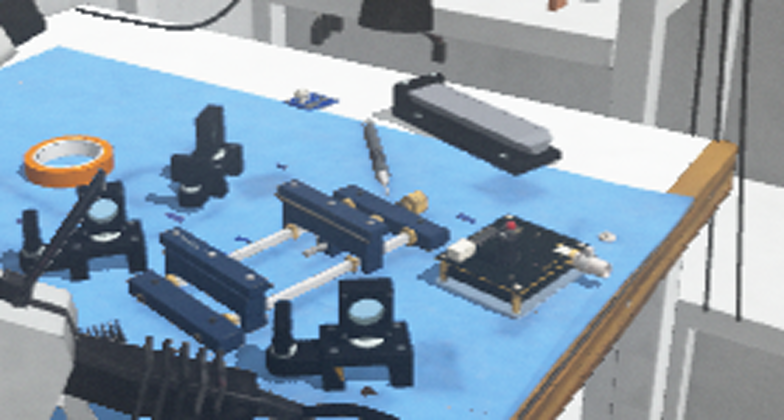

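View pics/s0b.png

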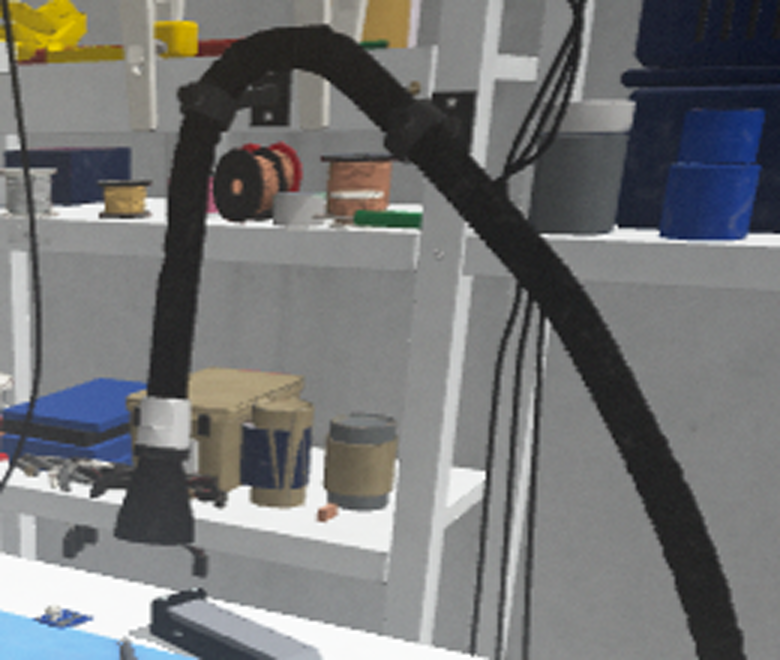

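View pics/t0c.png

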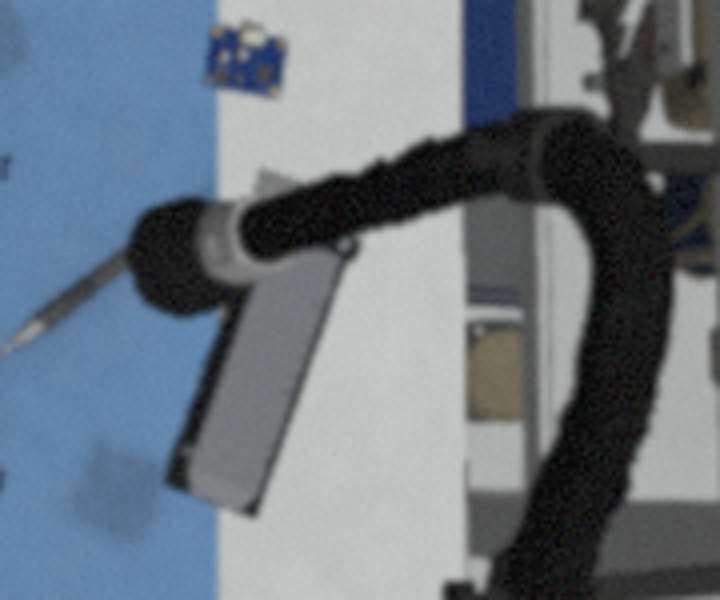

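Run:
```python
from h import *
s=snapshot("top");c=snapshot("scene")
for n,a,b in[("mouth",(347,214),(311,180)),("mouth2",(343,214),(311,180)),("collar",(358.7,210),(314,141.7)),("hose mid",(390,200),(321,90)),("ring",(433,188),(329,33))]:
    p,e=tri(s,a,c,b);print(n,p.round(3),round(e,4),(proj(s,p)-a).round(1),(proj(c,p)-b).round(1))
T=lambda x,y,k,x0,y0:(x/k+x0,y/k+y0)
# rail dovetail top corners z=.026: near end nose & sides; t0c crop
for n,p,z in[("nose tip L",(190,490),.023),("nose tip R",(258,515),.008),("base near L",(165,482),.008),("base far R",(355,245),.008),("grey far R",(325,250),.026),("grey near R top",(262,488),.026),("grey near L top",(195,465),.026),("stop?",(265,180),.032)]:
    print(n,onz(s,T(*p,4,300,150),z).round(4))
```

```text
mouth [ 0.59  -0.289  0.104] 0.0004 [-0.1 -0.1] [0.1 0. ]
mouth2 [ 0.588 -0.281  0.107] 0.0036 [0.4 0.8] [-0.8 -0. ]
collar [ 0.589 -0.297  0.194] 0.0004 [0.  0.1] [-0.1 -0. ]
hose mid [ 0.593 -0.33   0.303] 0.0029 [0.4 0.8] [-0.6  0. ]
ring [ 0.597 -0.365  0.419] 0.004 [0.7 1.2] [-0.9  0. ]
nose tip L [ 0.4708 -0.3028  0.023 ]
nose tip R [ 0.4575 -0.3426  0.008 ]
base near L [ 0.4747 -0.2914  0.008 ]
base far R [ 0.6071 -0.3971  0.008 ]
grey far R [ 0.6021 -0.3763  0.026 ]
grey near R top [ 0.4724 -0.3414  0.026 ]
grey near L top [ 0.4843 -0.3051  0.026 ]
stop? [ 0.6393 -0.3423  0.032 ]
```

```bash
cat >> h.py <<'E'
def down(yaw,lean=0.0):
    """tool down; jaw axis (tool y) = carrier +y for carrier yaw; lean tilts body to carrier -x"""
    c,s=np.cos(yaw),np.sin(yaw)
    ux=np.array([c,s,0]);uy=np.array([-s,c,0]);uz=np.array([0,0,1.])
    X=-uz*np.cos(lean)+ux*np.sin(lean)
    return np.stack([X,uy,np.cross(X,uy)],1)
E
python3 - <<'E'
from h import *
print(arm.tcp_to_tips)
w=snapshot("wrist");cam=ray(w,(280,210))[0];o=get_obs();print("cam in tool",o["ee_rot"].T@(cam-o["eef_pos"]))
R=o["ee_rot"]
q=arm.solve_ik([0.11,0.32,0.33],R);print(q)
arm.reach([0.11,0.32,0.33],R);print(get_obs()["time"])
q=get_obs()["joint_positions"].copy();print(q)
q[0]=-0.6;arm.move_joints(q)
o=get_obs();print(o["time"],o["eef_pos"],o["ee_rot"].round(2).tolist())
s=snapshot("wrist");cv2.imwrite("pics/w1.png",s["frame"])
s=snapshot("scene");cv2.imwrite("pics/s1.png",s["frame"])
E
```

```text
0.008
cam in tool [-0.13314331 -0.00063833 -0.06974239]
[ 1.20568026e+00 -1.19013098e-01  1.84074221e+00  3.06865213e-05
  1.41993334e+00 -2.63141755e-02]
1.4417
[ 1.20564573e+00 -1.17706249e-01  1.83991162e+00  3.08457710e-05
  1.41884116e+00 -2.62833948e-02]
3.3667 [ 0.28677543 -0.18158333  0.32975342] [[0.0, 0.84, -0.54], [0.0, -0.54, -0.84], [-1.0, 0.0, -0.0]]
```

View pics/w1.png

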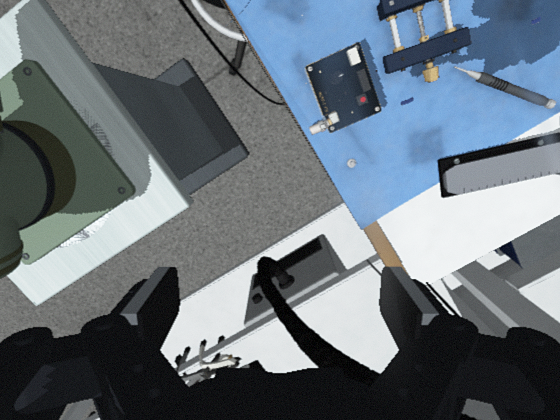

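View pics/s1.png

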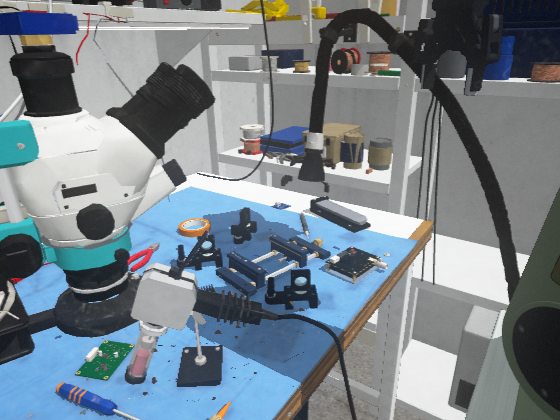

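Run:
```python
from h import *
for p,y in[([0.36,-0.22,0.30],-0.34),([0.36,-0.22,0.30],-0.34+np.pi),([0.466,-0.317,0.06],-0.34),([0.466,-0.317,0.06],-0.34+np.pi)]:
    print(arm.solve_ik(p,down(y)))
R=down(-0.34+np.pi)
for i,p in enumerate([[0.36,-0.20,0.28],[0.36,-0.30,0.28]]):
    arm.reach(p,R)
    s=snapshot("wrist");cv2.imwrite(f"pics/w2{i}.png",s["frame"]);np.savez(f"w2{i}.npz",**s)
print(get_obs()["time"],get_obs()["joint_positions"])
```

```text
[-5.75810393e-01  3.71973988e-02  1.76806788e+00 -4.44089210e-16
  1.33632737e+00 -1.80660672e+00]
[-0.57581039  0.0371974   1.76806788  0.          1.33632737  1.33498593]
[-6.17758682e-01  4.72888075e-01  1.82787704e+00 -4.44089210e-16
  8.40827543e-01 -1.84855501e+00]
[-6.17758682e-01  4.72888075e-01  1.82787704e+00 -4.44089210e-16
  8.40827543e-01  1.29303764e+00]
5.3167 [-7.19580612e-01  1.24927992e-01  1.72028149e+00  4.93464951e-04
  1.29710379e+00  1.19156062e+00]
```

View pics/w20.png

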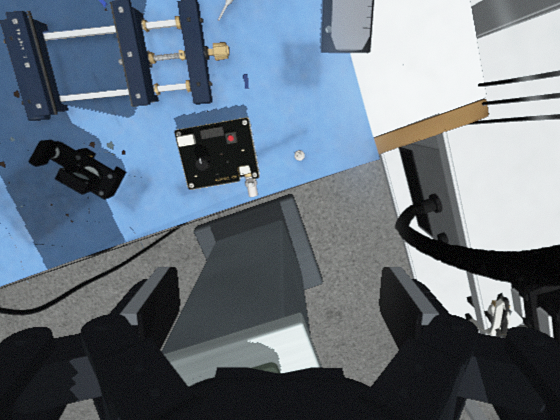

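View pics/w21.png

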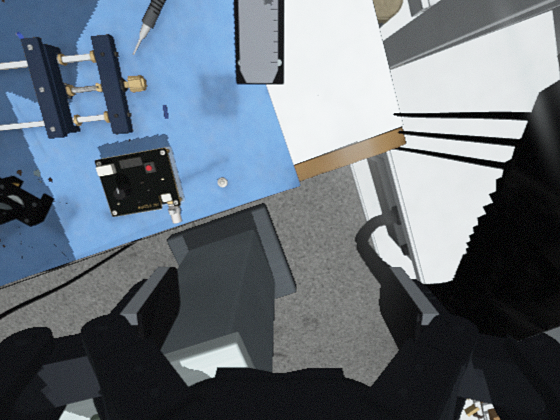

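Run:
```python
from h import *
R=down(-0.34+np.pi)
for i,p in enumerate([[0.42,-0.16,0.30],[0.43,-0.28,0.30]]):
    arm.reach(p,R)
    s=snapshot("wrist");cv2.imwrite(f"pics/w3{i}.png",s["frame"]);np.savez(f"w3{i}.npz",**s)
```

```text
(no output)
```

View pics/w30.png

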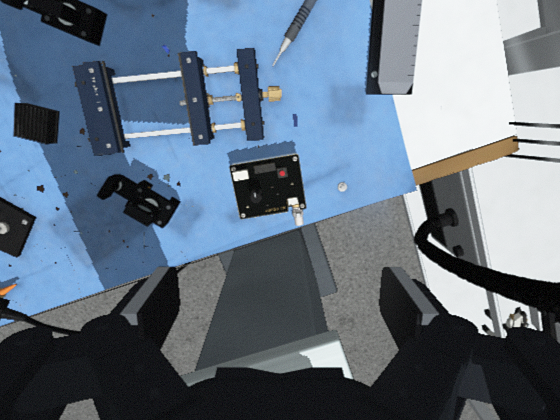

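View pics/w31.png

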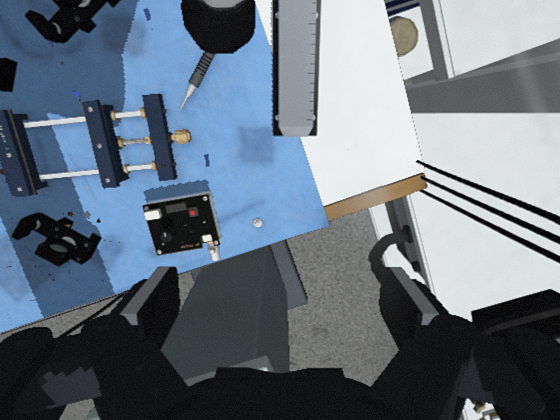

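Run:
```python
from h import *
w=dict(np.load("w31.npz"));s=snapshot("top");c=snapshot("scene")
P=[0.59,-0.289,0.104];print("pred mouth in w31",proj(w,P),"collar",proj(w,[.589,-.297,.194]))
for a in[(219,15),(219,20)]:
    print(tri(w,a,s,(347,214)),tri(w,a,c,(311,180)))
crop(w["frame"],150,0,350,150,4,"pics/w31c.png")
```

```text
pred mouth in w31 [223.92753946  13.31286244] collar [213.39407409 -32.0328301 ]
(array([ 0.58757328, -0.28615088,  0.11681971]), np.float64(0.0025723270848503196)) (array([ 0.58888248, -0.2849776 ,  0.10590769]), np.float64(0.0016879400712670072))
(array([ 0.5864418 , -0.28552991,  0.11383421]), np.float64(0.006102133221605333)) (array([ 0.58634547, -0.28301839,  0.10653459]), np.float64(0.0008183845524939565))
```

View pics/w31c.png

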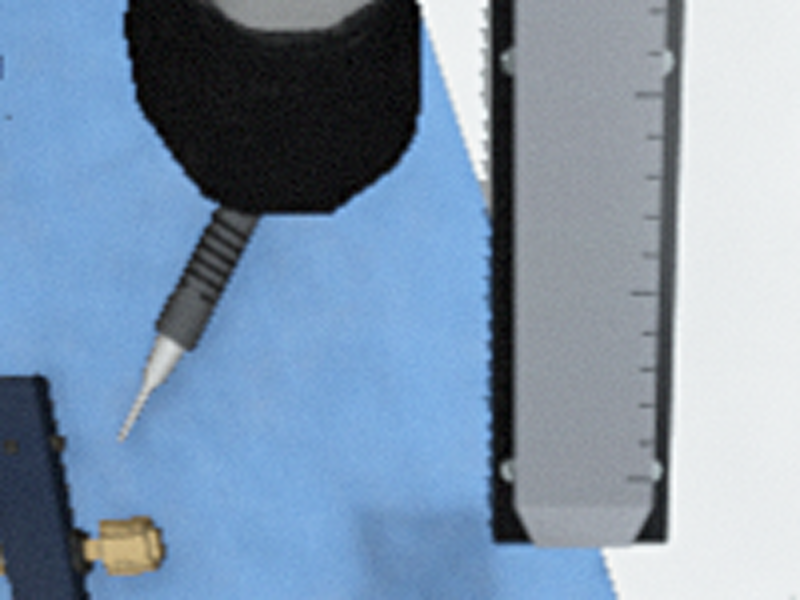

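Run:
```python
from h import *
y=-0.05;R=down(y,0.6)
p=np.array([0.50,-0.283,0.135])
print(arm.solve_ik(p,R))
arm.grip(0.0)
arm.reach([0.46,-0.27,0.20],R);arm.movel(p,R)
o=get_obs();print(o["time"],o["force"],o["eef_pos"])
r=arm.movel([0.60,-0.286,0.135],vel=0.05,max_force=5)
o=get_obs();print(r,o["time"],o["force"],o["eef_pos"])
s=snapshot("scene");cv2.imwrite("pics/s4.png",s["frame"])
```

```text
NoneTraceback (most recent call last):
  File "<stdin>", line 6, in <module>
rig.MotionError: the arm cannot take that pose within its joint ranges
```

Run:
```python
from h import *
for p in([0.50,-0.283,0.135],[0.54,-0.30,0.06],[0.466,-0.317,0.06]):
  for y in(-0.6,-0.34,-0.05):
    for f in(0,np.pi):
      row=[]
      for l in np.arange(-0.9,0.95,0.15):
        R=down(y,l)
        if f: R=R@np.diag([1,-1,-1])
        q=arm.solve_ik(p,R); row.append("." if q is None else "o")
      print(p,y,round(f),"".join(row))
```

```text
[0.5, -0.283, 0.135] -0.6 0 ooooooooooooo
[0.5, -0.283, 0.135] -0.6 3 ooooooooooooo
[0.5, -0.283, 0.135] -0.34 0 oooooooooo.oo
[0.5, -0.283, 0.135] -0.34 3 ooooooooooooo
[0.5, -0.283, 0.135] -0.05 0 ooooooooo...o
[0.5, -0.283, 0.135] -0.05 3 ooooooooooooo
[0.54, -0.3, 0.06] -0.6 0 ooooooooooooo
[0.54, -0.3, 0.06] -0.6 3 oooooooooo.oo
[0.54, -0.3, 0.06] -0.34 0 oooooooooo.oo
[0.54, -0.3, 0.06] -0.34 3 ooooooooooooo
[0.54, -0.3, 0.06] -0.05 0 ooooooooo..oo
[0.54, -0.3, 0.06] -0.05 3 ooooooooooooo
[0.466, -0.317, 0.06] -0.6 0 ooooooooooooo
[0.466, -0.317, 0.06] -0.6 3 ooooooooooooo
[0.466, -0.317, 0.06] -0.34 0 oooooooooo.oo
[0.466, -0.317, 0.06] -0.34 3 ooooooooooooo
[0.466, -0.317, 0.06] -0.05 0 ooooooooo..oo
[0.466, -0.317, 0.06] -0.05 3 ooooooooooooo
```

Run:
```python
from h import *
y=-0.6;R=down(y,0.6);d=np.array([np.cos(y),np.sin(y),0])
N=np.array([0.588,-0.285,0.137])
p=N-d*0.09
print(arm.solve_ik(p,R))
arm.grip(0.0)
arm.reach(p-d*0.05+[0,0,.08],R);arm.movel(p,R)
o=get_obs();print(o["time"],o["force"],o["eef_pos"])
r=arm.movel(N,vel=0.05,max_force=5)
o=get_obs();print(r,o["time"],o["force"],o["eef_pos"])
s=snapshot("scene");cv2.imwrite("pics/s4.png",s["frame"])
```

```text
[-0.38048816  0.22133203  2.17884693 -0.68358246  0.19592759 -0.71455599]
10.4917 [-0.46930503 -0.89177762 -0.18306248] [ 0.51381987 -0.23430442  0.13700995]
False 12.4417 [ 0.42086182 -0.31812364 -0.1895838 ] [ 0.58780156 -0.28486405  0.13696934]
```

View pics/s4.png

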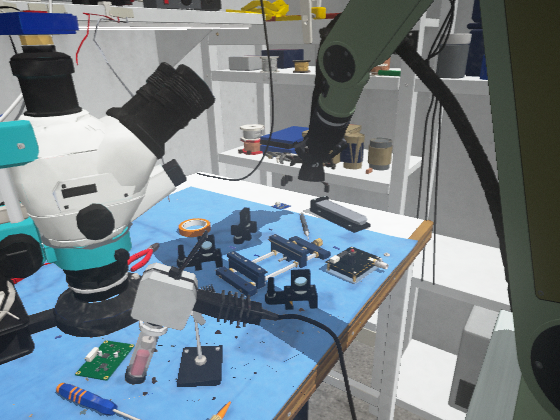

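Run:
```python
from h import *
y=-0.6;R=down(y,0.6);d=np.array([np.cos(y),np.sin(y),0])
N=np.array([0.588,-0.285,0.137])
arm.movel(N-d*0.12+[0,0,0.05],R,vel=0.25)
R=down(-0.34+np.pi)
arm.reach([0.45,-0.31,0.27],R)
s=snapshot("wrist");cv2.imwrite("pics/w5.png",s["frame"]);np.savez("w5.npz",**s)
print(get_obs()["time"])
```

```text
15.1417
```

View pics/w5.png

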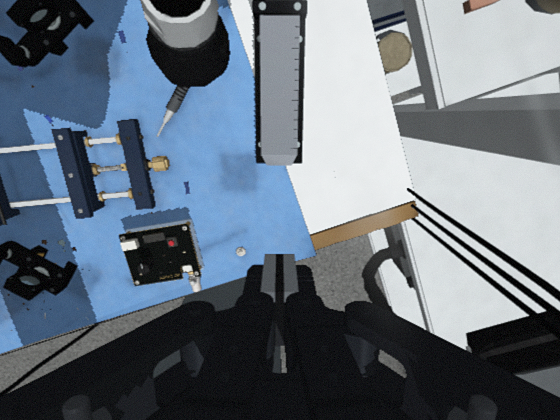

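Run:
```python
from h import *
w=dict(np.load("w5.npz"));f=w["frame"]
crop(f,235,0,335,180,5,"/tmp/a.png");im=cv2.imread("/tmp/a.png");cv2.imwrite("pics/w5c.png",cv2.resize(im,None,fx=0.66,fy=0.66))
hsv=cv2.cvtColor(f,cv2.COLOR_BGR2HSV)
# dovetail grey mask
m=((hsv[...,1]<40)&(hsv[...,2]>95)&(hsv[...,2]<175)).astype(np.uint8)*255
m[:, :240]=0;m[:,320:]=0;m[180:]=0
n,l,st,_=cv2.connectedComponentsWithStats(m)
i=1+np.argmax(st[1:,4]);print(st[i]);ys,xs=np.where(l==i)
L=[];Rr=[]
for r in range(25,150,3):
    c=xs[ys==r]
    if len(c):L.append((c.min()-.0,r));Rr.append((c.max()+1,r))
wl=np.array([onz(w,p,.026) for p in L]);wr=np.array([onz(w,p,.026) for p in Rr])
for a in(wl,wr):
    vx,vy,x0,y0=cv2.fitLine(a[:,:2].astype(np.float32),cv2.DIST_HUBER,0,.001,.001).ravel();s=np.sign(vx);print("yaw",np.arctan2(vy*s,vx*s),x0,y0)
mid=(wl+wr)/2;print("width",np.median(np.linalg.norm(wl-wr,axis=1)))
print(mid[0],mid[-1])
```

```text
[ 258   15   45  150 5742]
yaw -0.34729493 0.5492544 -0.32458267
yaw -0.3449822 0.54051286 -0.36428654
width 0.04025541247051889
[ 0.59658658 -0.36324292  0.026     ] [ 0.482602   -0.32182796  0.026     ]
```

View pics/w5c.png

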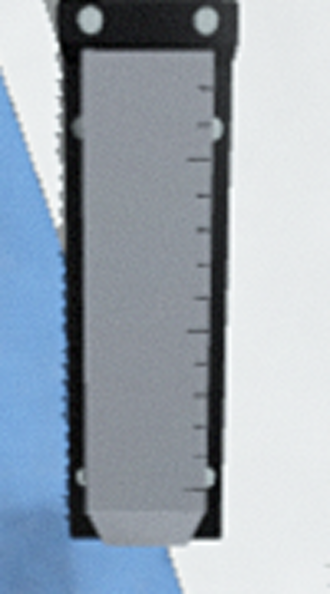

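Run:
```python
from h import *
w=dict(np.load("w5.npz"))
yaw=-0.346;ux=np.array([np.cos(yaw),np.sin(yaw)]);uy=np.array([-ux[1],ux[0]])
m=np.array([0.4826,-0.3218])
for p,z in[((279,165.2),.023),((256.2,162.7),.008),((301.8,162.7),.008),((235+150/3.3,50/3.3),.026)]:
    q=onz(w,p,z)[:2];print(q,"x",(q-m)@ux,"y",(q-m)@uy)
s=snapshot("top")
for p,z in[((347.5,272.5),.023),((341.25,270.5),.008),((364.5,278.75),.008)]:
    q=onz(s,p,z)[:2];print("top",q,"x",(q-m)@ux,"y",(q-m)@uy)
```

```text
[ 0.46436798 -0.31536995] x -0.01933219892710451 y -0.00013418096743929476
[ 0.47389975 -0.29058046] x -0.018772363996893752 y 0.026418786766994787
[ 0.45619733 -0.34060911] x -0.018459082922922112 y -0.026648560660263103
[ 0.60470515 -0.36658831] x 0.13005820679935665 y -0.0007235681811436159
top [ 0.47076627 -0.30283109] x -0.017565497006627854 y 0.013831486146908194
top [ 0.47474202 -0.29141887] x -0.017695670543096915 y 0.025915709741577732
top [ 0.45747976 -0.34259177] x -0.016580268426430407 y -0.028078798585760706
```

Run:
```python
from h import *
R=down(0.0+np.pi)
arm.reach([0.50,-0.09,0.33],R)
s=snapshot("wrist");cv2.imwrite("pics/w6.png",s["frame"]);np.savez("w6.npz",**s)
s=snapshot("top");np.savez("t6.npz",**s)
print(get_obs()["time"])
```

```text
16.2167
```

View pics/w6.png

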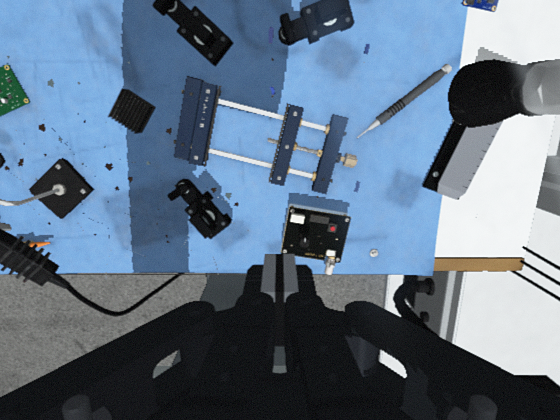

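Run:
```python
from h import *
f=cv2.imread("pics/w6.png")
a=cv2.resize(f[0:60,270:370],None,fx=8,fy=8,interpolation=cv2.INTER_CUBIC)
cv2.imwrite("pics/w6a.png",np.clip(a.astype(float)*1.8,0,255))
```

```text
[ WARN:0@0.067] global loadsave.cpp:1063 imwrite_ Unsupported depth image for selected encoder is fallbacked to CV_8U.
```

View pics/w6a.png

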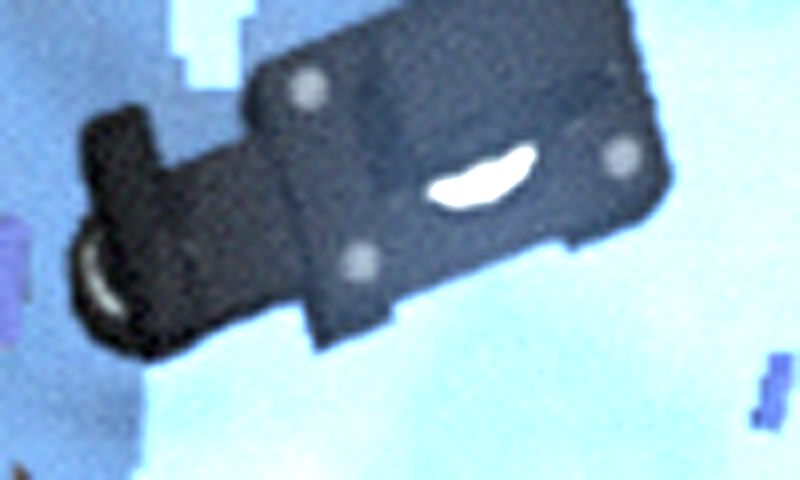

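```bash
cat >> h.py <<'E'
def look(xy,yaw,name,z=0.24,back=0.10,crp=True):
    """flipped tool so camera is ahead; camera roughly over xy"""
    d=np.array([np.cos(yaw),np.sin(yaw)])
    p=np.r_[np.array(xy)-d*back,z]
    arm.reach(p,down(yaw+np.pi))
    s=snapshot("wrist");np.savez(name+".npz",**s)
    u=proj(s,[xy[0],xy[1],.03]).astype(int);print("at",u,get_obs()["time"])
    x0=int(np.clip(u[0]-100,0,360));y0=int(np.clip(u[1]-75,0,270));print("crop org",x0,y0)
    a=cv2.resize(s["frame"][y0:y0+150,x0:x0+200],None,fx=4,fy=4,interpolation=cv2.INTER_CUBIC)
    cv2.imwrite("pics/"+name+".png",np.clip(a.astype(float)*1.6,0,255).astype(np.uint8))
E
python3 - <<'E'
from h import *
look((0.677,-0.134),0.26,"c1")
E
```

```text
at [277  80] 16.8833
crop org 177 5
```

View pics/c1.png

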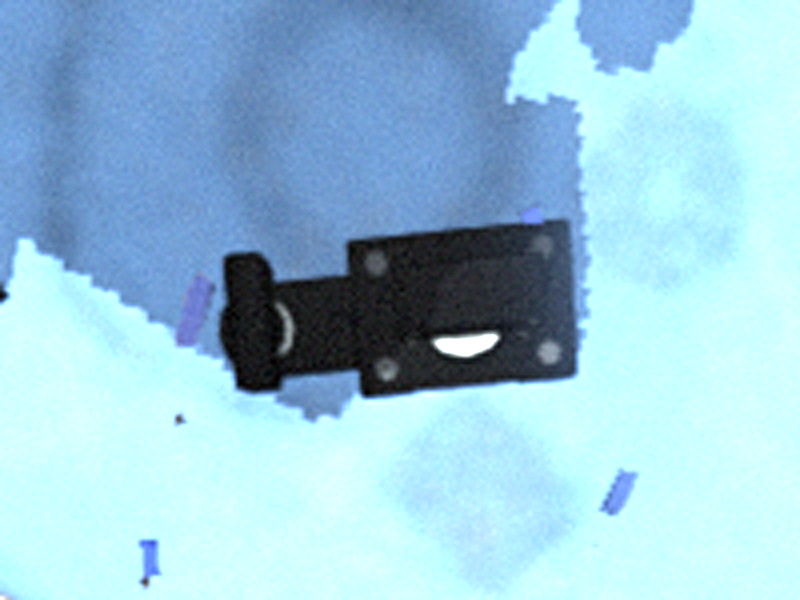

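```bash
cat >> h.py <<'E'
def carrier(name,org,scr,wing=None,k=4):
    """screws order: knob-side far(+x), other far, other near, knob-side near (crop px); wing two ends of top"""
    w=dict(np.load(name+".npz"))
    P=np.array([onz(w,(p[0]/k+org[0],p[1]/k+org[1]),.025)[:2] for p in scr])
    c=P.mean(0);uy=(P[0]+P[3]-P[1]-P[2]);yaw=np.arctan2(-uy[0],uy[1])
    ux=np.array([np.cos(yaw),np.sin(yaw)]);uy=np.array([-ux[1],ux[0]])
    print("centre",c.round(4),"yaw",round(yaw,3),"local",[( ((p-c)@ux*1e3).round(1),((p-c)@uy*1e3).round(1)) for p in P])
    if wing is not None:
        W=np.array([onz(w,(p[0]/k+org[0],p[1]/k+org[1]),.045)[:2] for p in wing]);m=W.mean(0)-c
        d=W[0]-W[1];print("wing local",m@ux,m@uy,"len",np.linalg.norm(d),"phi cw",-np.arctan2(d@uy,d@ux))
    return c,yaw
E
python3 - <<'E'
from h import *
carrier("c1",(177,5),[(376,262),(542,245),(549,352),(388,369)],[(247,256),(260,388)])
carrier("c1",(177,5),[(348,242),(568,221),(577,375),(363,395)])
E
```

```text
centre [ 0.68   -0.1483] yaw 0.354 local [(np.float64(12.2), np.float64(19.9)), (np.float64(12.1), np.float64(-19.7)), (np.float64(-12.1), np.float64(-19.8)), (np.float64(-12.2), np.float64(19.5))]
wing local -0.00021046747769176282 0.048773346849298946 len 0.028320951369416356 phi cw 0.024249813764208622
centre [ 0.6797 -0.1485] yaw 0.345 local [(np.float64(17.4), np.float64(26.3)), (np.float64(17.4), np.float64(-26.1)), (np.float64(-17.4), np.float64(-26.3)), (np.float64(-17.4), np.float64(26.1))]
```

```bash
cat >> h.py <<'E'
O=np.array([0.4648,-0.3154]);RY=-0.346
UX=np.array([np.cos(RY),np.sin(RY)]);UY=np.array([-UX[1],UX[0]])
def rp(x,y,z): return np.r_[O+UX*x+UY*y,z]
def st(t=""):
    o=get_obs();print(t,"t",round(o["time"],2),"pos",o["eef_pos"].round(4),"F",o["force"].round(1),"M",o["wrist_torque"].round(2),"w",round(o["grip_width"],4));return o
def pick(c,yaw,zlift=0.125):
    R=down(yaw)
    arm.grip(0.052)
    arm.reach([c[0],c[1],0.15],R)
    r=arm.movel([c[0],c[1],0.040],R,vel=0.12,max_force=8);st("down %s"%r)
    if r: return False
    arm.grip(0.02);o=st("grip")
    if abs(o["grip_width"]-.032)>.004: return False
    arm.movel([c[0],c[1],zlift],vel=0.15);st("lift");return True
E
python3 - <<'E'
from h import *
ok=pick((0.680,-0.1484),0.35);print(ok)
if ok:
    arm.movel(rp(-0.04,0,0.12),down(RY),vel=0.2);st("carried")
    for n in("wrist","scene"):
        s=snapshot(n);np.savez("g1"+n+".npz",**s);cv2.imwrite(f"pics/g1{n}.png",s["frame"])
E
```

```text
down False t 21.17 pos [ 0.6807 -0.1486  0.041 ] F [0.2 0.  0. ] M [-0.    0.02 -0.03] w 0.052
grip t 21.48 pos [ 0.6808 -0.1484  0.0413] F [0.1 1.  4.9] M [0.15 0.05 0.02] w 0.0311
lift t 22.19 pos [ 0.679  -0.1482  0.1236] F [-0.1 -0.7 -2.7] M [-0.01 -0.01  0.03] w 0.0307
True
carried t 23.82 pos [ 0.4279 -0.3015  0.12  ] F [-0.5  0.2 -3.2] M [ 0.02  0.04 -0.01] w 0.0311
```

View pics/g1scene.png

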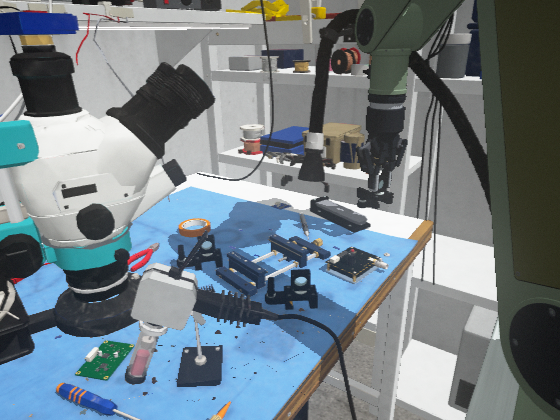

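View pics/g1wrist.png

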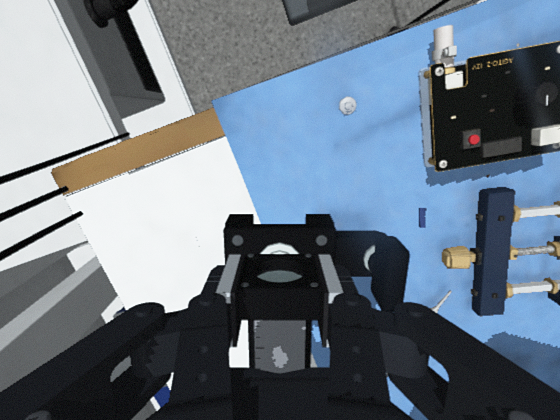

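```bash
cat >> h.py <<'E'
def slide(x,z0=0.0528,x0=-0.04,F=15):
    arm.movel(rp(x0,0,z0),down(RY),vel=0.15,max_force=8);st("low")
    for xi in (0.02,x):
        r=arm.movel(rp(xi,0,z0),vel=0.08,max_force=F);o=st("slide %s"%r)
        d=o["eef_pos"][:2]-O;print("rail x,y",d@UX,d@UY)
        if r:return False
    return True
E
python3 - <<'E'
from h import *
print(slide(0.124))
E
```

```text
low t 24.52 pos [ 0.4278 -0.302   0.0531] F [-0.1 -0.3 -2.9] M [-0.09 -0.02 -0.03] w 0.031
slide False t 25.42 pos [ 0.4832 -0.322   0.0527] F [ 0.6 -0.3 -1.9] M [-0.07  0.04 -0.02] w 0.0307
rail x,y 0.019532369500074732 5.432149781988732e-06
slide False t 26.87 pos [ 0.581  -0.3573  0.0528] F [-0.1  0.2 -2.2] M [-0.03 -0.02  0.03] w 0.031
rail x,y 0.12349719343615714 9.155691317052663e-06
True
```

Run:
```python
from h import *
arm.grip(0.044);st("rel")
arm.movel(rp(0.124,0,0.13),vel=0.2,max_force=6);st("up")
s=snapshot("wrist");np.savez("r1.npz",**s);cv2.imwrite("pics/r1.png",s["frame"])
s=snapshot("scene");cv2.imwrite("pics/r1s.png",cv2.resize(s["frame"][150:300,200:440],None,fx=3.3,fy=3.3))
```

```text
rel t 27.15 pos [ 0.5816 -0.3576  0.0535] F [ 0.2  0.5 -0.3] M [ 0.02 -0.05  0.01] w 0.0439
up t 27.68 pos [ 0.5811 -0.3572  0.1296] F [-1.   0.6 -0.7] M [0.04 0.05 0.05] w 0.0437
```

View pics/r1.png

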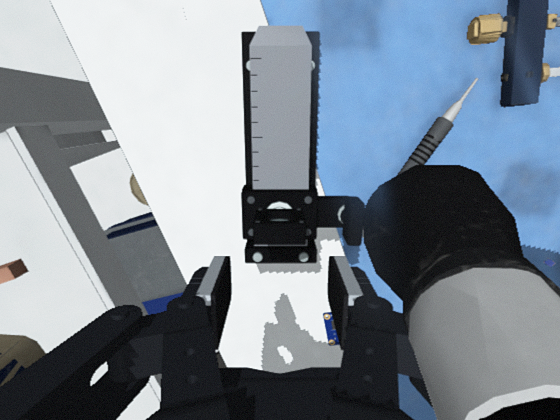

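View pics/r1s.png

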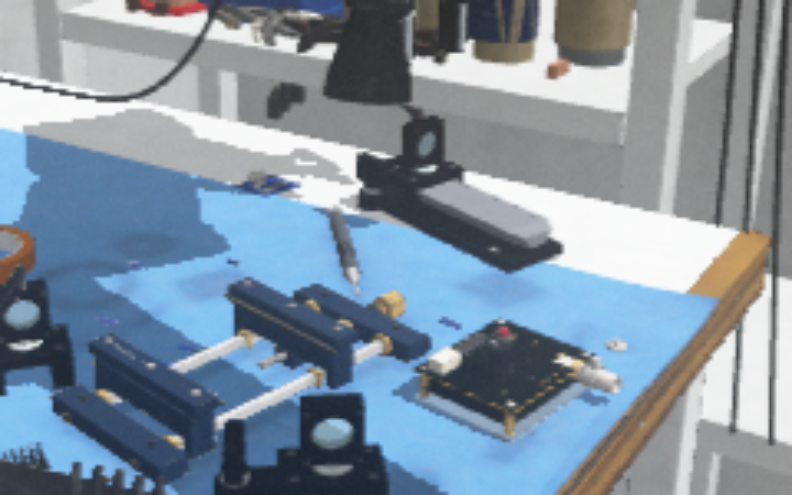

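```bash
cat >> h.py <<'E'
def knob(x,y=0.05,phi0=0.0,phi1=1.5,z=0.040):
    arm.grip(0.026)
    arm.reach(rp(x,y,0.11),down(RY-phi0))
    r=arm.movel(rp(x,y,z),vel=0.12,max_force=6);st("at wing %s"%r)
    if r:return False
    arm.grip(0.0);o=st("gripped")
    if not .006<o["grip_width"]<.016:return False
    n=int(np.ceil((phi1-phi0)/0.3))
    for a in np.linspace(phi0,phi1,n+1)[1:]:
        arm.movel(rp(x,y,z),down(RY-a),vel=0.1);o=get_obs()
        print("phi",round(a,2),"M",o["wrist_torque"].round(2),"F",o["force"].round(1),"t",round(o["time"],2))
    return True
E
python3 - <<'E'
from h import *
print(knob(0.124))
E
```

```text
at wing True t 29.05 pos [ 0.597  -0.3109  0.0387] F [-0.6  0.6  5.7] M [-0.09  0.12 -0.03] w 0.0262
False
```

Run:
```python
from h import *
st()
s=snapshot("wrist");cv2.imwrite("pics/k1.png",s["frame"])
```

```text
t 29.05 pos [ 0.597  -0.3109  0.0387] F [-0.6  0.6  5.7] M [-0.09  0.12 -0.03] w 0.0262
```

View pics/k1.png

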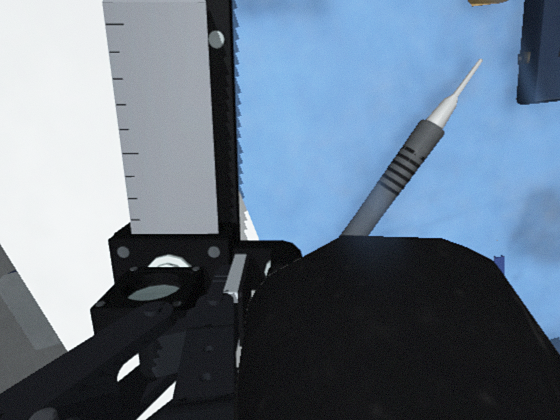

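Run:
```python
from h import *
arm.pause(0.3);st()
arm.movel(rp(0.124,0.05,0.042),vel=0.05);arm.pause(0.2);st()
```

```text
t 29.4 pos [ 0.597  -0.311   0.0386] F [-1.4 -0.3  6.4] M [-0.05  0.14  0.01] w 0.0262
 t 29.87 pos [ 0.5982 -0.3104  0.0416] F [-0.6 -0.4  0.3] M [-0.   -0.01 -0.06] w 0.0259
```

```bash
cat >> h.py <<'E'
def turn(x,y=0.05,phi0=0.0,phi1=1.5,z=0.043):
    arm.grip(0.0);o=st("gripped")
    if not .006<o["grip_width"]<.016:return False
    n=int(np.ceil((phi1-phi0)/0.3))
    for a in np.linspace(phi0,phi1,n+1)[1:]:
        arm.movel(rp(x,y,z),down(RY-a),vel=0.1);o=get_obs()
        print("phi",round(a,2),"M",o["wrist_torque"].round(2),"F",o["force"].round(1),"t",round(o["time"],2))
    return True
def knob(x,y=0.05,phi0=0.0,phi1=1.5,z=0.043):
    arm.grip(0.026)
    arm.reach(rp(x,y,0.11),down(RY-phi0))
    r=arm.movel(rp(x,y,z),vel=0.12,max_force=5);st("at wing %s"%r)
    if r:return False
    return turn(x,y,phi0,phi1,z)
E
python3 - <<'E'
from h import *
arm.movel(rp(0.124,0.05,0.043),vel=0.1)
print(turn(0.124,phi1=1.5))
arm.pause(.2);st()
s=snapshot("wrist");cv2.imwrite("pics/k2.png",s["frame"])
E
```

```text
gripped t 30.4 pos [ 0.5983 -0.3104  0.0431] F [-0.9  0.1  2.3] M [ 0.01  0.16 -0.05] w 0.0089
phi 0.3 M [ 0.13 -0.38  0.01] F [2.  0.8 1. ] t 30.85
phi 0.6 M [ 0.65 -0.49  0.01] F [3.8 4.1 1.4] t 31.3
phi 0.9 M [ 0.89 -0.38 -0.02] F [3.4 4.4 1.7] t 31.75
phi 1.2 M [ 0.97 -0.21  0.13] F [-0.2  6.   2.9] t 32.2
phi 1.5 M [ 1.05 -0.06 -0.01] F [0.1 5.9 3.4] t 32.65
True
 t 32.85 pos [ 0.5975 -0.3089  0.0431] F [0.5 6.3 3.2] M [ 1.06 -0.08  0.01] w 0.0088
```

View pics/k2.png

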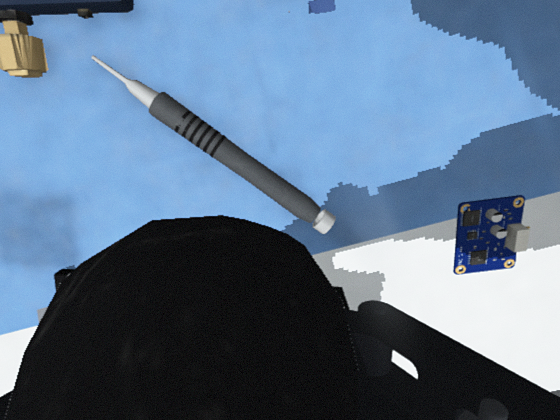

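Run:
```python
from h import *
arm.grip(0.026);st()
arm.movel(rp(0.124,0.05,0.13),vel=0.2,max_force=6)
arm.reach(rp(0.09,-0.0,0.23),down(RY)) 
s=snapshot("wrist");cv2.imwrite("pics/k3.png",s["frame"]);np.savez("k3.npz",**s)
s=snapshot("scene");cv2.imwrite("pics/k3s.png",cv2.resize(s["frame"][150:300,200:440],None,fx=3.3,fy=3.3))
```

```text
t 33.21 pos [ 0.598  -0.311   0.0428] F [ 0.1 -0.6 -0.3] M [-0.06  0.02  0.02] w 0.0259
```

View pics/k3.png

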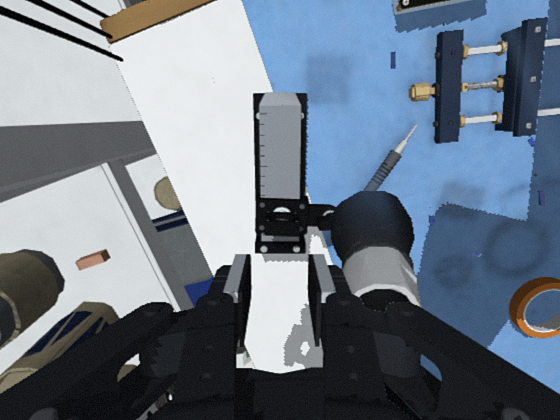

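View pics/k3s.png

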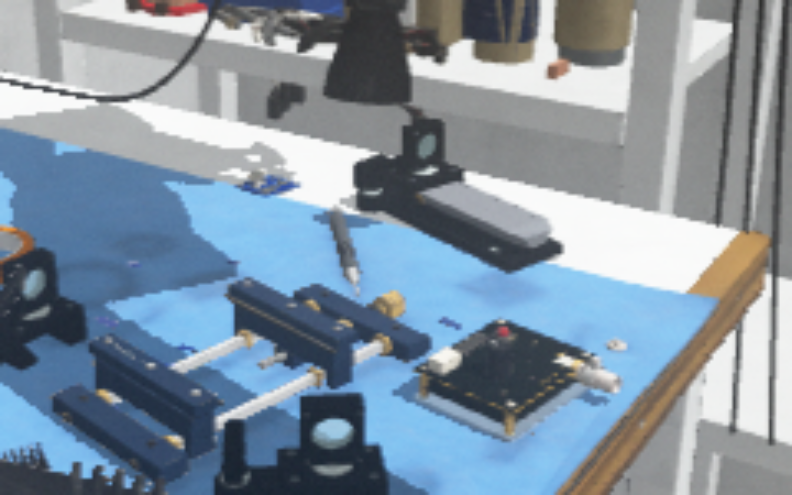

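Run:
```python
from h import *
s=snapshot("scene");w=dict(np.load("k3.npz"))
print("wing proj scene",proj(s,rp(.124,.05,.044)),"carrier c",proj(s,rp(.124,0,.044)), "k3:",proj(w,rp(.124,0,.034)),proj(w,rp(.124,.05,.05)))
cv2.imwrite("pics/k4.png",np.clip(2.5*cv2.resize(s["frame"][180:220,295:355],None,fx=12,fy=12,interpolation=cv2.INTER_CUBIC).astype(float),0,255).astype(np.uint8))
```

```text
wing proj scene [312.29617363 200.29507513] carrier c [327.55808889 195.77516087] k3: [279.40863382 220.45458061] [330.98101801 225.36311494]
```

View pics/k4.png

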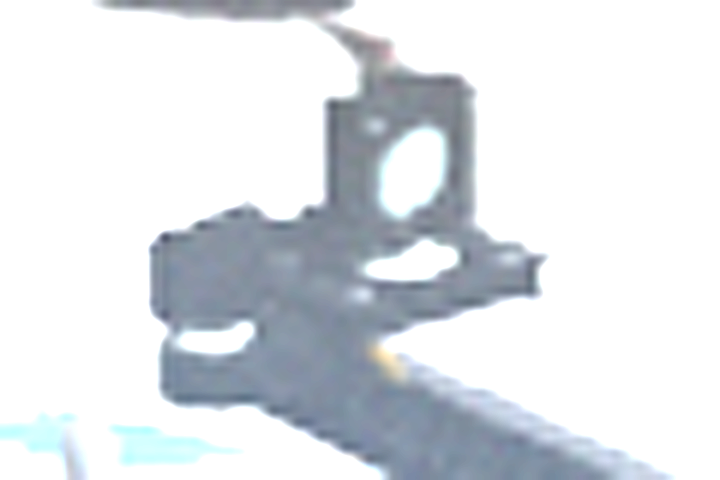

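Run:
```python
from h import *
s=snapshot("scene")
k=lambda p:((proj(s,p)-[295,180])*12).round(0)
for n,a in[("y",[(.124,.035),(.124,.065)]),("x",[(.109,.05),(.139,.05)])]:
    print(n,[ (k(rp(*q,.034)),k(rp(*q,.055))) for q in a])
im=cv2.imread("pics/r1s.png")
a=im[int(30*3.3):int(70*3.3),int(95*3.3):int(155*3.3)]
cv2.imwrite("pics/k5.png",np.clip(2.5*cv2.resize(a,(720,480)).astype(float),0,255).astype(np.uint8))
```

```text
y [(array([263., 272.]), array([264., 177.])), (array([150., 306.]), array([151., 210.]))]
x [(array([254., 311.]), array([256., 214.])), (array([161., 267.]), array([162., 173.]))]
```

View pics/k5.png

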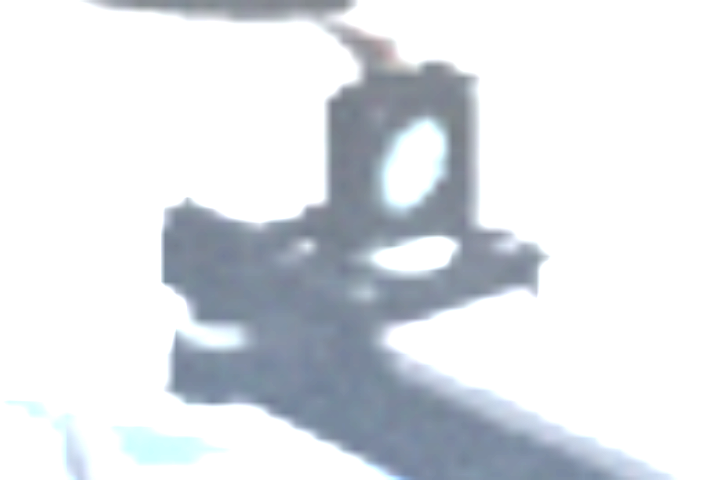

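Run:
```python
from h import *
look((0.672,0.004),-0.3,"c2")
s=snapshot("top");cv2.imwrite("pics/t7.png",s["frame"][120:320,130:400])
```

```text
at [278  82] 38.5583
crop org 178 7
```

View pics/c2.png

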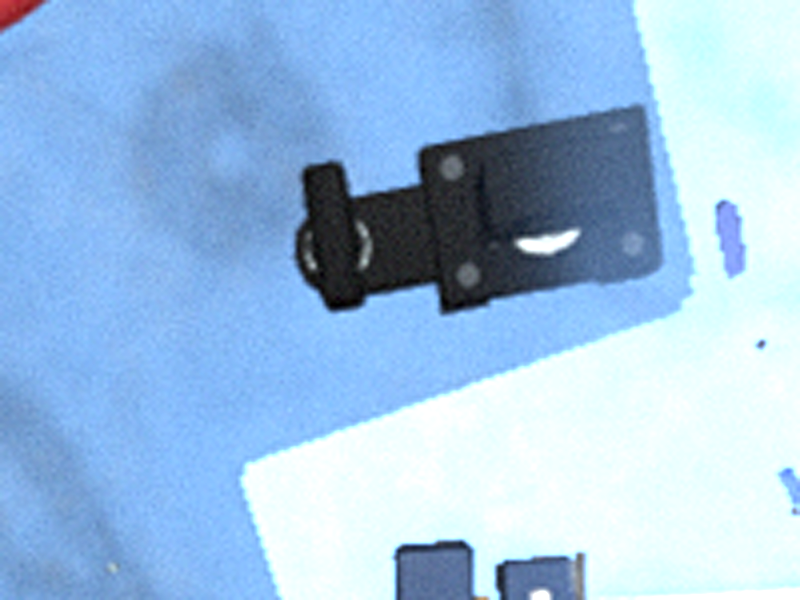

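View pics/t7.png

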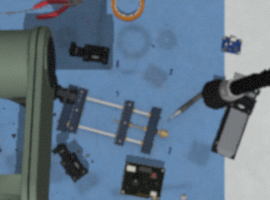

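Run:
```python
from h import *
carrier("c2",(178,7),[(452,167),(617,127),(632,243),(468,275)],[(325,165),(345,308)])
carrier("c2",(178,7),[(420,150),(643,107),(660,268),(443,312)])
```

```text
centre [ 0.683  -0.0342] yaw -0.101 local [(np.float64(12.0), np.float64(19.4)), (np.float64(12.8), np.float64(-19.9)), (np.float64(-12.8), np.float64(-19.5)), (np.float64(-12.0), np.float64(20.1))]
wing local -0.00018516036654602421 0.04910163842572441 len 0.030001859811590422 phi cw 0.06347587866104544
centre [ 0.6816 -0.0336] yaw -0.119 local [(np.float64(18.0), np.float64(25.9)), (np.float64(17.7), np.float64(-26.7)), (np.float64(-17.7), np.float64(-26.0)), (np.float64(-18.0), np.float64(26.8))]
```

Run:
```python
from h import *
ok=pick((0.6823,-0.034),-0.11);print(ok)
if ok:
    arm.movel(rp(-0.04,0,0.12),down(RY),vel=0.22);st("carried")
    if slide(0.080):
        arm.pause(.1);arm.grip(0.044);st("rel")
        arm.movel(rp(0.080,0,0.13),vel=0.2,max_force=6);st("up")
        s=snapshot("wrist");np.savez("r2.npz",**s);cv2.imwrite("pics/r2.png",s["frame"])
```

```text
down False t 42.92 pos [ 0.683  -0.0341  0.0409] F [-0.4 -0.6  0.6] M [ 0.02 -0.04 -0.01] w 0.0524
grip t 43.23 pos [ 0.6831 -0.0339  0.0413] F [0.8 0.8 5.3] M [ 0.02  0.06 -0.01] w 0.0312
lift t 43.95 pos [ 0.6812 -0.034   0.1235] F [-0.8 -1.2 -4. ] M [ 0.01 -0.   -0.02] w 0.0312
True
carried t 45.78 pos [ 0.4277 -0.3013  0.12  ] F [-0.5 -0.1 -3.8] M [-0.06  0.01  0.03] w 0.0313
low t 46.38 pos [ 0.4279 -0.3019  0.0531] F [ 0.5 -0.5 -2.9] M [-0.01  0.02  0.07] w 0.031
slide False t 47.28 pos [ 0.4833 -0.3222  0.0528] F [-0.2  1.1 -3.5] M [-0.01  0.   -0.02] w 0.031
rail x,y 0.019720778287420786 -7.759936311274895e-05
slide False t 48.18 pos [ 0.5395 -0.3423  0.0527] F [ 0.1 -0.  -3.2] M [-0.05  0.02  0.  ] w 0.0311
rail x,y 0.07944301009992437 -4.539573801913967e-06
rel t 48.57 pos [ 0.5403 -0.3428  0.0535] F [0.1 1.1 0.3] M [-0.03  0.01  0.01] w 0.0439
up t 49.1 pos [ 0.5397 -0.3423  0.1296] F [ 0.6 -0.  -0.5] M [-0.   -0.04 -0.04] w 0.0441
```

View pics/r2.png

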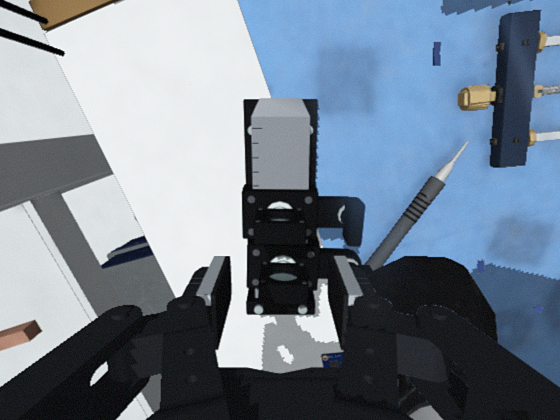

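Run:
```python
from h import *
print(knob(0.0797,y=0.05,phi0=0.05,phi1=1.58))
arm.pause(.2);st()
arm.grip(0.026);st("rel")
arm.movel(rp(0.0797,0.05,0.13),vel=0.2,max_force=6)
arm.reach(rp(0.04,0.0,0.20),down(RY))
s=snapshot("wrist");np.savez("k6.npz",**s);cv2.imwrite("pics/k6.png",s["frame"])
s=snapshot("scene");cv2.imwrite("pics/k6s.png",np.clip(2.5*cv2.resize(s["frame"][175:225,290:365],None,fx=10,fy=10,interpolation=cv2.INTER_CUBIC).astype(float),0,255).astype(np.uint8))
```

```text
at wing False t 50.51 pos [ 0.5572 -0.2961  0.0436] F [-0.8 -0.1  0.4] M [ 0.01 -0.01 -0.03] w 0.0255
gripped t 50.79 pos [ 0.5575 -0.2959  0.0442] F [ 0.2 -0.4  3.2] M [-0.16  0.03  0.04] w 0.0086
phi 0.3 M [-0.1  -0.44  0.07] F [ 3.  -1.   5.1] t 51.2
phi 0.56 M [ 0.12 -0.38  0.01] F [2.5 0.8 6.2] t 51.61
phi 0.82 M [ 0.28 -0.33  0.07] F [2.4 3.2 6.9] t 52.02
phi 1.07 M [ 0.46 -0.23  0.06] F [1.8 3.2 8.9] t 52.42
phi 1.32 M [ 0.56 -0.08 -0.04] F [0.9 4.  9.2] t 52.83
phi 1.58 M [0.62 0.08 0.02] F [0.1 4.5 9.1] t 53.24
True
 t 53.44 pos [ 0.5567 -0.2941  0.0442] F [ 0.   4.3 10.5] M [0.62 0.01 0.02] w 0.0086
rel t 53.75 pos [ 0.556  -0.2952  0.0423] F [ 0.5 -0.7  0.7] M [ 0.04 -0.    0.  ] w 0.0262
```

View pics/k6.png

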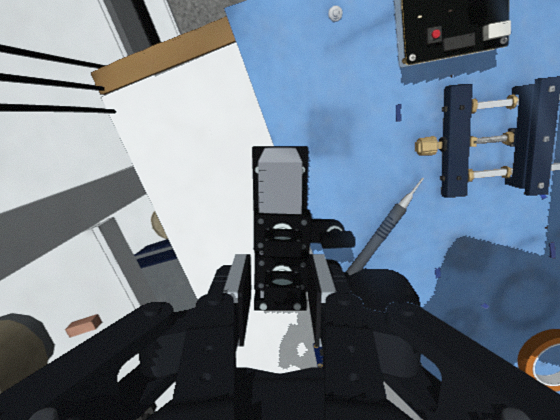

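View pics/k6s.png

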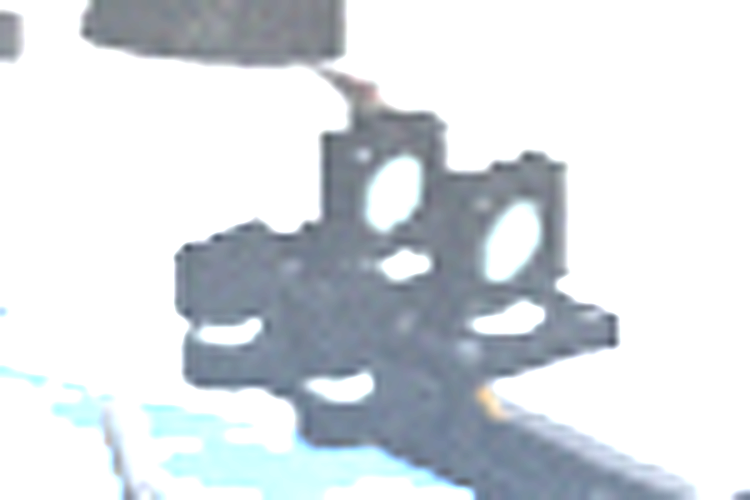

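Run:
```python
from h import *
f=cv2.imread("pics/k6.png")
cv2.imwrite("pics/k6c.png",np.clip(2.2*cv2.resize(f[205:285,245:365],None,fx=6.5,fy=6.5,interpolation=cv2.INTER_CUBIC).astype(float),0,255).astype(np.uint8))
w=dict(np.load("k6.npz"))
print([((proj(w,rp(.0795,y,z))-[245,205])*6.5).round() for y,z in((.035,.055),(.065,.055),(0,.034))])
```

```text
[array([484., 252.]), array([707., 252.]), array([224., 199.])]
```

View pics/k6c.png

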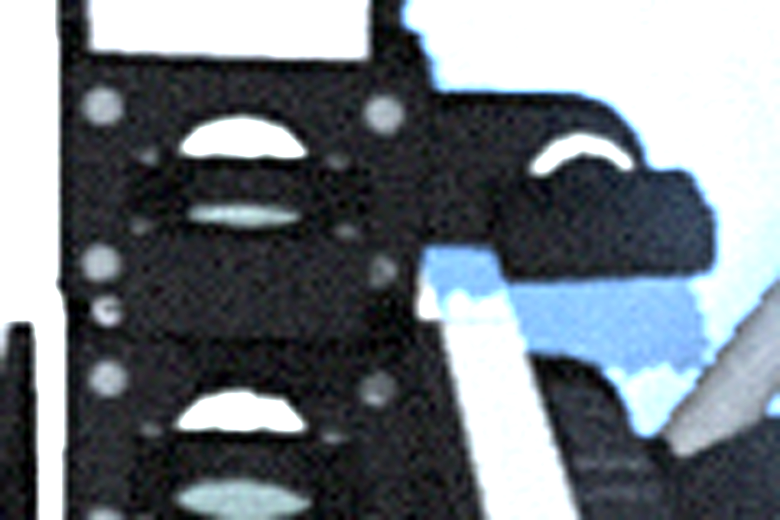

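Run:
```python
from h import *
arm.reach([0.40,-0.15,0.26],down(-0.3))
look((0.446,0.015),-0.4,"c3",back=0.09)
```

```text
at [278  93] 59.95
crop org 178 18
```

View pics/c3.png

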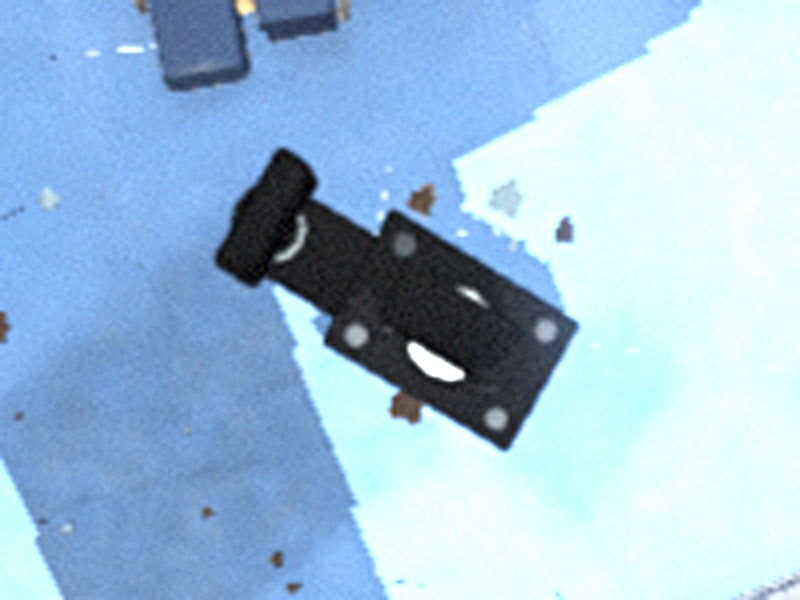

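Run:
```python
from h import *
c,y=carrier("c3",(178,18),[(403,243),(545,330),(496,418),(357,335)],[(300,165),(236,272)])
R=down(y);print(arm.solve_ik([c[0],c[1],.15],R),arm.solve_ik([c[0],c[1],.04],R))
ok=pick(c,y);print(ok)
if ok:
    arm.movel([c[0]-0.02,-0.12,0.145],down((y+RY)/2),vel=0.22)
    arm.movel(rp(-0.04,0,0.12),down(RY),vel=0.22);st("carried")
    s=snapshot("wrist");cv2.imwrite("pics/g3.png",s["frame"])
```

```text
centre [0.435  0.0069] yaw -0.921 local [(np.float64(11.9), np.float64(20.2)), (np.float64(11.9), np.float64(-19.7)), (np.float64(-11.9), np.float64(-20.0)), (np.float64(-11.9), np.float64(19.5))]
wing local -0.00044738658742252087 0.0482685098597875 len 0.027037063414806918 phi cw 0.07064573761068223
[-1.06478614e-02  1.85564074e-01  2.00166161e+00 -4.44089210e-16
  9.54366973e-01 -6.60897246e-01] [-1.06478614e-02  3.47328034e-01  2.14101535e+00 -4.44089210e-16
  6.53249269e-01 -6.60897246e-01]
down False t 63.71 pos [0.4355 0.0069 0.0405] F [-0.3 -0.2  0.8] M [-0.01  0.01  0.05] w 0.0516
grip t 64.02 pos [0.4357 0.0069 0.0408] F [-1.2  1.1  6.5] M [0.01 0.16 0.02] w 0.0313
lift t 64.73 pos [0.434  0.0069 0.1242] F [ 0.1  0.  -2.4] M [-0.03  0.07  0.03] w 0.0308
True
carried t 66.46 pos [ 0.427  -0.3005  0.1197] F [-0.5 -0.  -3. ] M [-0.03  0.03  0.06] w 0.0305
```

View pics/g3.png

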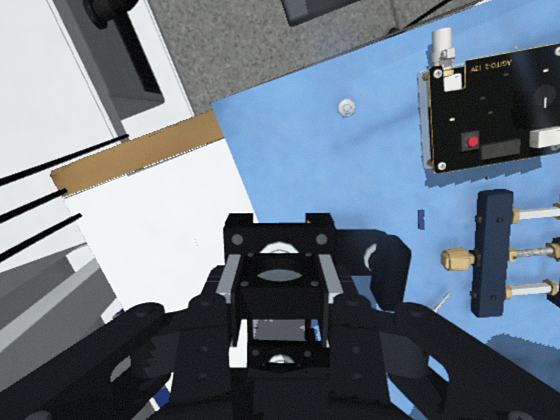

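Run:
```python
from h import *
if slide(0.036,z0=0.0524):
    arm.pause(.1);arm.grip(0.044);st("rel")
    arm.movel(rp(0.036,0,0.13),vel=0.2,max_force=6);st("up")
    if knob(0.0358,y=0.05,phi0=0.06,phi1=1.6):
        arm.pause(.1);st()
        arm.grip(0.026);st("rel")
        arm.movel(rp(0.0358,0.05,0.13),vel=0.2,max_force=6)
        arm.reach(rp(-0.03,0.0,0.24),down(RY-0.0))
s=snapshot("wrist");np.savez("k7.npz",**s);cv2.imwrite("pics/k7.png",s["frame"])
```

```text
low t 67.11 pos [ 0.4277 -0.3018  0.053 ] F [ 0.7 -0.4 -2.5] M [-0.03  0.    0.01] w 0.0309
slide False t 68.01 pos [ 0.4832 -0.3221  0.0523] F [-0.5 -0.7 -3.1] M [ 0.03  0.01 -0.02] w 0.0311
rail x,y 0.01959780313815655 -4.702837137136629e-06
slide False t 68.36 pos [ 0.4986 -0.3276  0.0524] F [ 0.7 -0.2 -2.9] M [-0.04  0.   -0.02] w 0.0311
rail x,y 0.03598850281762221 -2.5988343278730883e-05
rel t 68.74 pos [ 0.4988 -0.3278  0.0529] F [-0.6 -0.1  0.8] M [0.01 0.04 0.02] w 0.044
up t 69.28 pos [ 0.4982 -0.3273  0.1296] F [ 1.1  0.3 -0.8] M [ 0.02 -0.03  0.03] w 0.044
at wing False t 70.64 pos [ 0.5159 -0.2812  0.0436] F [-0.1 -0.  -0.5] M [-0.04 -0.    0.01] w 0.0261
gripped t 70.92 pos [ 0.5161 -0.281   0.0441] F [-0.6 -0.1  4. ] M [-0.12  0.12  0.01] w 0.0084
phi 0.32 M [-0.3  -0.43  0.09] F [ 3.  -0.5  5.3] t 71.33
phi 0.57 M [-0.2  -0.27  0.03] F [ 2.1 -0.6  4.8] t 71.74
phi 0.83 M [-0.23 -0.01  0.1 ] F [ 0.  -0.8  7.9] t 72.15
phi 1.09 M [-0.22  0.28 -0.01] F [-2.  -0.7  8.3] t 72.56
phi 1.34 M [-0.24  0.54 -0.  ] F [-3.3 -0.6 10.4] t 72.97
phi 1.6 M [-0.12  0.79  0.12] F [-4.2 -0.9 10.8] t 73.38
 t 73.47 pos [ 0.5139 -0.2804  0.044 ] F [-4.5 -0.1 10.1] M [-0.18  0.74  0.11] w 0.0088
rel t 73.78 pos [ 0.515  -0.2802  0.0424] F [ 0.6  0.3 -0.4] M [0.07 0.01 0.01] w 0.0257
```

View pics/k7.png

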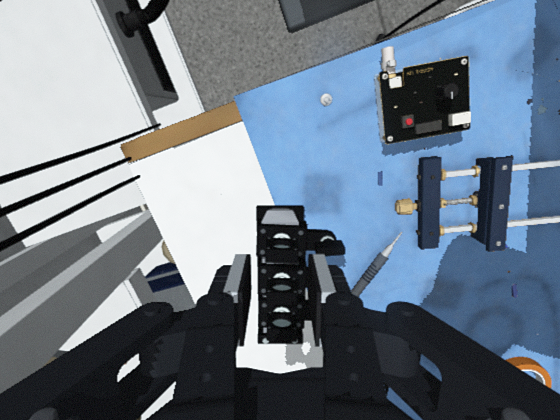

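Run:
```python
from h import *
R=down(RY+np.pi)
arm.reach(rp(-0.05,0.03,0.22),R)
s=snapshot("wrist");np.savez("k8.npz",**s)
u=proj(s,rp(.07,.03,.04)).astype(int);print(u)
x0=max(0,u[0]-80);y0=max(0,u[1]-70);print(x0,y0)
a=s["frame"][y0:y0+130,x0:x0+170]
cv2.imwrite("pics/k8.png",np.clip(2.2*cv2.resize(a,None,fx=4.6,fy=4.6,interpolation=cv2.INTER_CUBIC).astype(float),0,255).astype(np.uint8))
```

```text
[278  53]
198 0
```

View pics/k8.png

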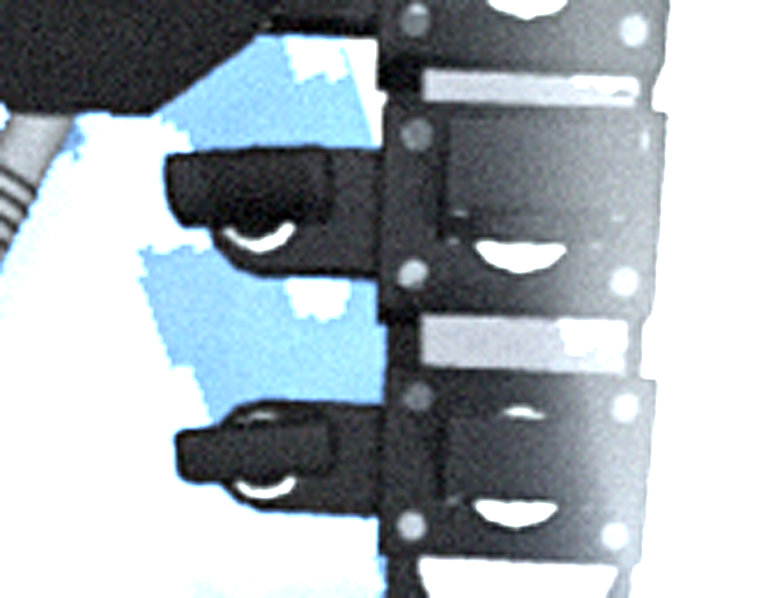

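Run:
```python
from h import *
look((0.42,-0.14),-0.1,"te",z=0.26,back=0.10)
```

```text
at [277  85] 79.4667
crop org 177 10
```

View pics/te.png

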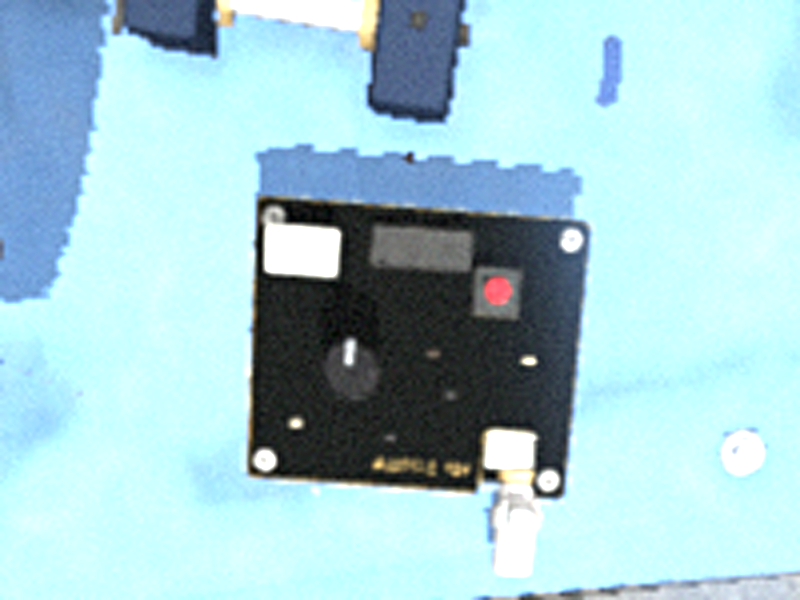

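```bash
cat >> h.py <<'E'
def tester(name,org,cor,k=4):
    """corners FL,FR,BR,BL at z=.021 -> (origin xy, yaw)"""
    w=dict(np.load(name+".npz"))
    P=np.array([onz(w,(p[0]/k+org[0],p[1]/k+org[1]),.021)[:2] for p in cor])
    uy=P[0]+P[3]-P[1]-P[2];yaw=np.arctan2(-uy[0],uy[1]);u=P[0]+P[1]-P[2]-P[3];yaw2=np.arctan2(u[1],u[0])
    c=P.mean(0);yw=(yaw+yaw2)/2;ux=np.array([np.cos(yw),np.sin(yw)]);vy=np.array([-ux[1],ux[0]])
    print("size",np.linalg.norm(u)/2,np.linalg.norm(uy)/2,"yaws",yaw,yaw2,"centre",c)
    f=c+ux*.035;print("front mid",f,"rail frame",(f-O)@UX,(f-O)@UY,"dyaw",yw-RY);return c-ux*.010,yw
E
python3 - <<'E'
from h import *
print(tester("te",(177,10),[(260,198),(588,222),(565,497),(248,475)]))
E
```

```text
size 0.06848054091813668 0.0843342907099666 yaws -0.16834438412045682 -0.16625261280128542 centre [ 0.40792152 -0.14206173]
front mid [ 0.44243286 -0.1478899 ] rail frame -0.07785056503602979 0.14999737205475341 dyaw 0.17870150153912884
(array([ 0.39806114, -0.14039654]), np.float64(-0.16729849846087114))
```

Run:
```python
from h import *
w=dict(np.load("te.npz"))
g=lambda p,z:onz(w,(p[0]/4+177,p[1]/4+10),z)[:2].round(4)
print("vise corner",g((440,118),.0),g((440,118),.02),g((440,118),.041),"l",g((370,108),.02),"screw",g((743,452),.003),"plug end",g((514,577),.025),"plug sides",g((495,540),.025),g((538,540),.025))
print("edge",g((620,600),0),g((800,575),0))
s=snapshot("top");print("edge top",[onz(s,p,0)[:2].round(3) for p in((180,332),(240,332),(300,331),(350,331),(390,333))])
c=np.array([.39806,-.1404]);y=-.1673
p=g((514,577),.025)-c;print("plug local",p@[np.cos(y),np.sin(y)],p@[-np.sin(y),np.cos(y)])
for q in((495,540),(538,540)):
  p=g(q,.025)-c;print("plug side local",p@[np.cos(y),np.sin(y)],p@[-np.sin(y),np.cos(y)])
```

```text
vise corner [ 0.4664 -0.1545] [ 0.4626 -0.1537] [ 0.4586 -0.1529] l [ 0.4667 -0.1365] screw [ 0.3731 -0.2306] plug end [ 0.3476 -0.1628] plug sides [ 0.3579 -0.1585] [ 0.3568 -0.1699]
edge [ 0.335  -0.1944] [ 0.3369 -0.2465]
edge top [array([0.338, 0.057]), array([ 0.339, -0.073]), array([ 0.343, -0.203]), array([ 0.344, -0.312]), array([ 0.34, -0.4 ])]
plug local -0.0460254130651791 -0.030489882783960344
plug side local -0.036585260836947964 -0.02453475676448584
plug side local -0.035771567112747996 -0.03595876230208943
```

```bash
cat >> h.py <<'E'
def tp(o,yaw,lx,ly,z):
    c,s=np.cos(yaw),np.sin(yaw);return np.array([o[0]+c*lx-s*ly,o[1]+s*lx+c*ly,z])
E
python3 - <<'E'
from h import *
o=np.array([.3981,-.1404]);ps=-.167
print(get_obs()["eef_pos"])
arm.grip(0.036)
R=down(ps);B=12e-3
arm.reach(tp(o,ps,-46e-3,B,0.12),R)
r=arm.movel(tp(o,ps,-46e-3,B,0.014),R,vel=0.12,max_force=4);st("down %s"%r)
s=snapshot("wrist");cv2.imwrite("pics/p1.png",s["frame"])
r=arm.movel(tp(o,ps,-26e-3,B,0.014),R,vel=0.05,max_force=8);st("fwd %s"%r)
s=snapshot("wrist");cv2.imwrite("pics/p2.png",s["frame"])
E
```

```text
[ 0.32166529 -0.13098787  0.25986656]
down False t 83.36 pos [ 0.3551 -0.1211  0.0144] F [ 0.6 -0.2 -0.8] M [0.02 0.   0.03] w 0.036
fwd False t 83.96 pos [ 0.3749 -0.1243  0.014 ] F [ 1.1 -1.1  0.5] M [-0.    0.01  0.03] w 0.0359
```

View pics/p2.png

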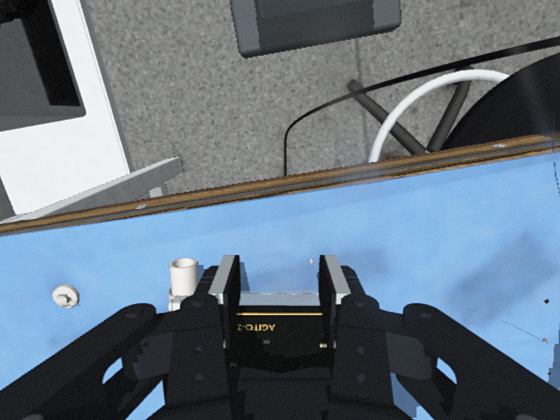

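Run:
```python
from h import *
o=np.array([.3981,-.1404]);ps=-.167
R=down(ps)
arm.movel(tp(o,ps,-46e-3,12e-3,0.014),R,vel=0.1)
arm.movel(tp(o,ps,-46e-3,12e-3,0.12),R,vel=0.2)
look((0.42,-0.15),-0.1,"te2",z=0.26,back=0.10)
```

```text
at [278  83] 87.6167
crop org 178 8
```

View pics/te2.png

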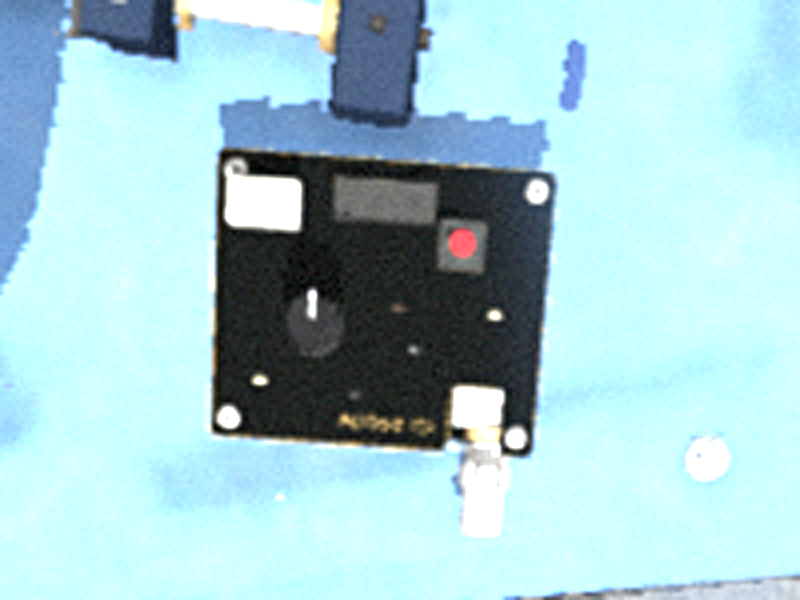

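Run:
```python
from h import *
o,ps=tester("te2",(178,8),[(220,150),(555,176),(530,455),(212,434)]);print(o,ps)
arm.grip(0.040)
A=o;B=np.array([.4150,-.292]);z=.014;off=43e-3+11e-3
def pose(s,extra=0):
    q=A+(B-A)*s;y=ps+(RY-ps)*min(1,max(0,(s-.3)/.7));return tp(q,y,10e-3,off+extra,z),down(y-np.pi/2)
p,R=pose(0,.012);print(arm.solve_ik(p,R))
arm.reach(p+[0,0,.10],R)
r=arm.movel(p,R,vel=.12,max_force=4);st("down %s"%r)
if not r:
    for s in np.linspace(0,1,7):
        p,R=pose(s);r=arm.movel(p,R,vel=.06,max_force=8);print(s,r,get_obs()["force"].round(1))
        if r:break
st();p=get_obs()["eef_pos"]
arm.movel(p+[0.005,0.02,0],vel=.1);arm.movel(p+[0.005,0.02,.12],vel=.2)
look((0.42,-0.29),-0.3,"te3",z=0.26,back=0.10)
```

```text
size 0.06830887663862996 0.0842878574715408 yaws -0.16764487535168263 -0.1680269817986809 centre [ 0.41982137 -0.14403094]
front mid [ 0.45432957 -0.14987766] rail frame -0.06598476375690494 0.15216203969355452 dyaw 0.17816407142481822
[ 0.40996189 -0.14236045] -0.16783592857518176
[-2.07509344e-01  3.97145302e-01  2.16024212e+00 -4.44089210e-16
  5.84205230e-01 -3.96734151e-02]
down False t 89.97 pos [ 0.4314 -0.0791  0.0146] F [-0.1  0.1 -0.8] M [-0.05  0.   -0.01] w 0.0397
0.0 False [-0.6  0.4 -0.8]
0.16666666666666666 False [ 0.1  1.1 -0.5]
0.3333333333333333 False [0.2 0.2 0.6]
0.5 False [-0.3 -0.   0.1]
0.6666666666666666 False [ 0.5  0.2 -0.2]
0.8333333333333333 False [-0.1  0.5  0.1]
1.0 False [-0.4  0.9 -0.4]
 t 93.79 pos [ 0.4427 -0.245   0.014 ] F [-0.4  0.9 -0.4] M [-0.02 -0.01 -0.02] w 0.0398
at [279  83] 96.1333
crop org 179 8
```

View pics/te3.png

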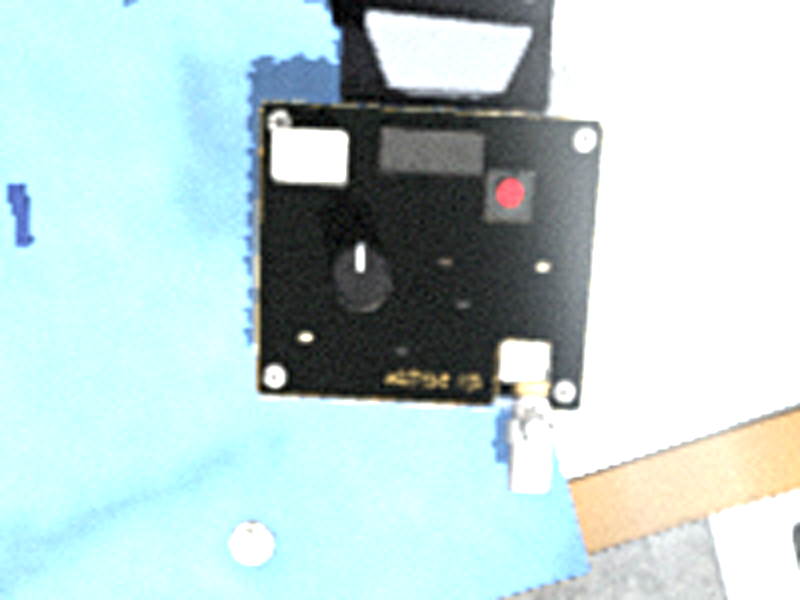

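Run:
```python
from h import *
o,ps=tester("te3",(179,8),[(263,101),(602,123),(578,410),(258,394)]);print(o,ps)
w=dict(np.load("te3.npz"))
print([((proj(w,rp(0,y,.008))-[179,8])*4).round() for y in(-.027,0,.027)],((proj(w,rp(0,0,.023))-[179,8])*4))
```

```text
size 0.06888528388742586 0.0840865218478796 yaws -0.35306147344684896 -0.34857700515393236 centre [ 0.42776111 -0.29907682]
front mid [ 0.46062931 -0.31110517] rail frame -0.005380058068656029 0.002625867421655264 dyaw -0.0048192393003906875
[ 0.4183702  -0.29564014] -0.35081923930039066
[array([549., 103.]), array([444.,  98.]), array([338.,  93.])] [445.29437263  84.09497256]
```

Run:
```python
from h import *
B=np.array([.4150,-.292]);z=.014;R=down(RY-np.pi/2)
p0=tp(B,RY,10e-3,54e-3,z);n=np.r_[UY,0]
arm.reach(p0+n*.015+[0,0,.10],R)
r=arm.movel(p0+n*.015,R,vel=.12,max_force=4);st("down %s"%r)
r=arm.movel(p0-n*.0026,vel=.04,max_force=6);st("lat %s"%r)
arm.movel(p0+n*.015,vel=.1);arm.movel(p0+n*.015+[0,0,.10],vel=.2)
# forward
o=rp(-.0504,0,0)[:2];arm.grip(.036);R=down(RY);d=np.r_[UX,0]
q=tp(o,RY,-25e-3-13e-3,12e-3,z)
arm.reach(q-d*.010+[0,0,.10],R)
r=arm.movel(q-d*.010,R,vel=.12,max_force=4);st("down %s"%r)
r=arm.movel(q+d*.010,vel=.02,max_force=5);st("fwd %s"%r)
print("adv",(get_obs()["eef_pos"]-q)@d)
s=snapshot("wrist");cv2.imwrite("pics/p3.png",s["frame"])
```

```text
down False t 98.32 pos [ 0.4483 -0.2308  0.0146] F [0.1 0.5 0.1] M [-0.05  0.06 -0.02] w 0.04
lat False t 98.91 pos [ 0.4417 -0.2473  0.014 ] F [0.1 0.9 0.5] M [-0.    0.01  0.04] w 0.0399
down False t 102.6 pos [ 0.3767 -0.271   0.0144] F [-0.4  0.1  0.3] M [0.02 0.01 0.02] w 0.0359
fwd True t 103.42 pos [ 0.3915 -0.2758  0.0135] F [0.5 1.1 0. ] M [0.02 0.02 0.02] w 0.0361
adv 0.005984714670010743
```

View pics/p3.png

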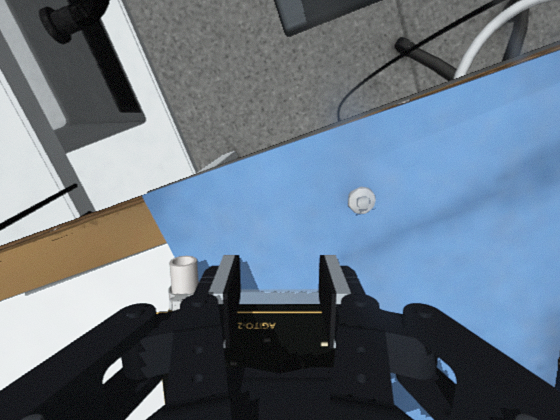

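Run:
```python
from h import *
p=get_obs()["eef_pos"];d=np.r_[UX,0]
arm.movel(p-d*.015,vel=.1);arm.movel(p-d*.015+[0,0,.12],vel=.2)
look((0.435,-0.30),-0.346,"te4",z=0.24,back=0.09)
```

```text
at [278  92] 107.1917
crop org 178 17
```

View pics/te4.png

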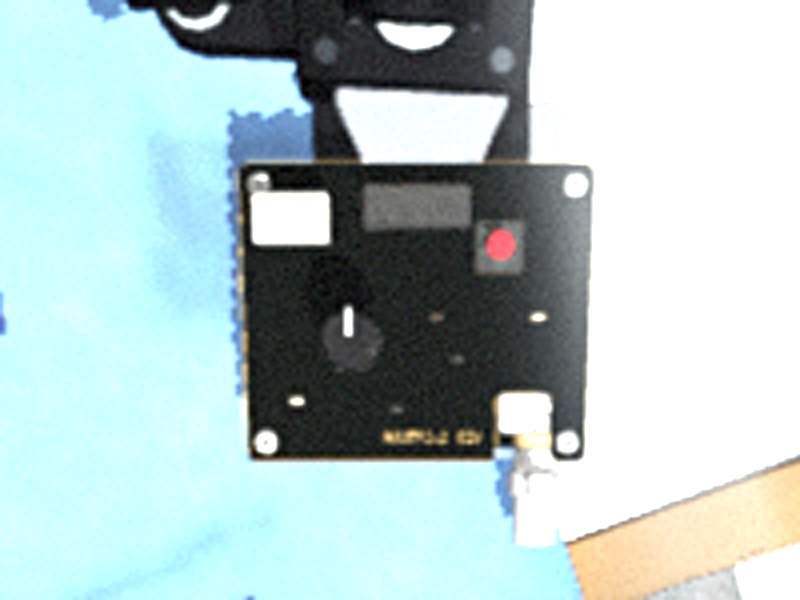

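Run:
```python
from h import *
o,ps=tester("te4",(178,17),[(242,163),(593,165),(582,460),(250,458)]);print(o,ps)
w=dict(np.load("te4.npz"))
g=lambda p,z:onz(w,(p[0]/4+178,p[1]/4+17),z)[:2]
for p,z in[((313,155),.008),((529,155),.008),((361,160),.023),((485,160),.023),((336,90),.026),((507,97),.026)]:
    q=g(p,z)-O;print((q@UX*1e3).round(1),(q@UY*1e3).round(1))
```

```text
size 0.06874687536213835 0.0839763994974451 yaws -0.35196692817254327 -0.34923267287279725 centre [ 0.43163992 -0.30243783]
front mid [ 0.46451076 -0.31445897] rail frame -0.0005912389325483898 0.0007871697165693169 dyaw -0.004599800522670283
[ 0.42224825 -0.29900322] -0.35059980052267026
2.7 26.6
2.7 -26.9
-0.6 14.3
-0.6 -15.2
13.9 19.9
12.4 -19.9
```

Run:
```python
from h import *
arm.reach([0.30,-0.12,0.34],down(-0.3+np.pi))
s=snapshot("top");cv2.imwrite("pics/f1.png",cv2.resize(s["frame"][100:340,130:430],None,fx=2.6,fy=2.6,interpolation=cv2.INTER_CUBIC))
s=snapshot("scene");cv2.imwrite("pics/f2.png",np.clip(1.5*cv2.resize(s["frame"][170:270,280:400],None,fx=6,fy=6,interpolation=cv2.INTER_CUBIC).astype(float),0,255).astype(np.uint8))
st()
```

```text
t 108.07 pos [ 0.3002 -0.1207  0.3389] F [-0.3  0.1  0.4] M [ 0.03  0.02 -0.02] w 0.0359
```

View pics/f1.png

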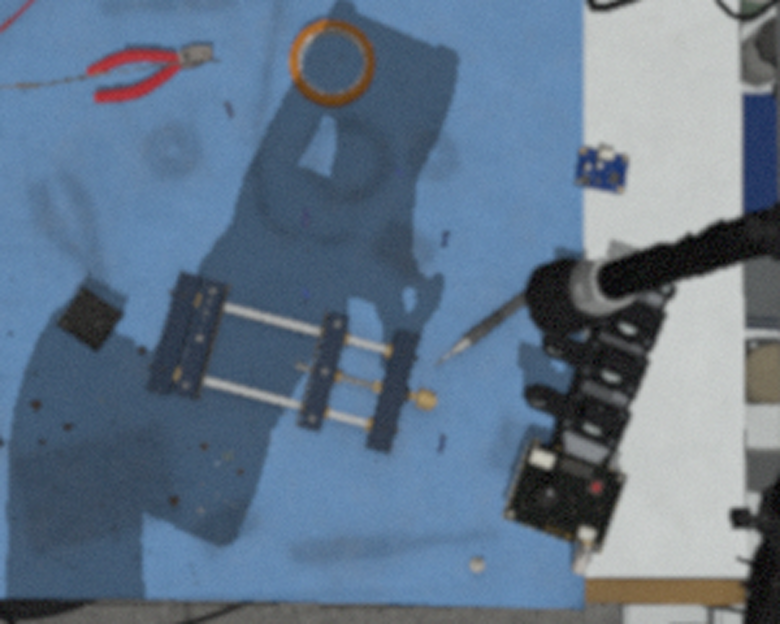

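View pics/f2.png

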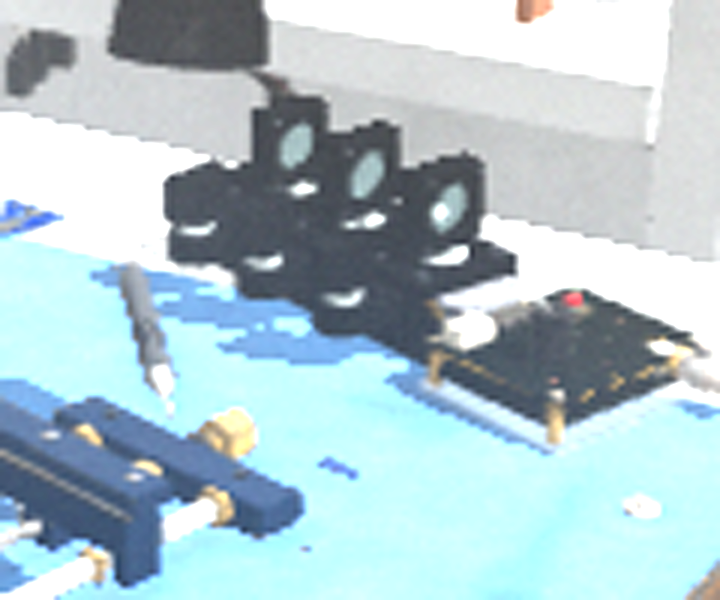

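```bash
python3 -c "
from h import *
print(ticket.finish_job());st()"
```

```text
the job is handed in; nothing more can be done
None
the job is handed in; nothing more can be done
```

The job is done and handed in at about 108 s of robot time. All three lens carriers are on the rail with their knobs on the left. From the open end they stand at about 36, 80 and 124 mm. I gripped each clamp wing and turned it clockwise to between 1.5 and 1.6 rad. One carrier had been knocked aside during the run, so I measured its position again before picking it up. With all three clamped, I pushed the tester along the bench until it touched the rail's open end.

**Last checks**
- **Tester:** its front edge measured 0.6 mm short of the rail end, 0.8 mm off centre and 0.005 rad off square, all about the size of the camera error. The push stopped on a 5 N contact where I expected the rail.
- **Knobs:** the wings of the middle and near carriers look square across the rail in the wrist pictures. The wing of the far carrier is hidden by the fume nozzle in the wrist and top pictures. I judged it from the scene camera only, where its slope fits about 1.5 rad.
- **Bystanders:** the sink, cutters, tape and board look undisturbed in the last top picture.

**What did not agree**
- The wrist torque about the knob axis stayed near zero (0.13 N m or less) while turning, below the stated 0.15 to 0.4 N m. The tightening therefore rests on the wing angles alone.
- My first descent onto the far carrier's knob touched something lightly (about 6 N). I raised the grip by 4 mm and carried on.
- Early on I moved the closed fingertips slowly into the nozzle to see whether it was in the way. They met no resistance, so I treated it as not solid.

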